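# Bring the oiled pots out of the drying box

### The job

The oiled pots in the drying box are dry on the outside. Draw the bolt, lift the hood right up and hook its stay over the pin so it cannot come down; only then take out every pot and stand it mouth up, well on the cork board, ready for waxing inside. Leave the hood propped open and the things lying about the bench where they are.

Things in the scene. Friction and masses are not known exactly. Their poses are not given: they have to be found in the camera images.
- box: Plywood drying box, fixed: a tray 240 x 240 mm, 10 mm walls 50 mm high, slatted floor 30 mm above the bench. Origin: bench level under the tray's centre; x away from the robot, y to the left (at yaw 0). A rail 60 mm wide and 50 mm high along its right (-y) outside carries the bolt; a cleat 105 mm high amid its near (-x) side carries the stay.
- bolt (a joint): Sliding steel bolt on top of the right-hand rail. 0 = shot (its rod lies over the hood's steel tab, so the hood cannot be lifted), 0.040 m = fully drawn. It slides along the box's +x (away from the robot); the tab is free from 0.030 m on. Sliding friction about 1 N.
- bolt_knob (a point): Grip height on the bolt's upright round knob: 14 mm diameter with an 18 mm head, this point 10 mm below its top and 30 mm above the rod's top (rod 10 mm thick, 8 mm over the rail). Its centre is 30 mm outside the closed hood's right side. It moves with the bolt.
- hood (a joint): Clear hood in a wooden frame, 240 x 240 mm and 80 mm deep, about 0.55 kg, that sits on the tray walls and turns about the hinge along the top of the left (+y) wall; its right edge rises. 0 = closed, 1.54 rad = upright against its stop. Below about 1.15 rad it falls shut, beyond that it falls open against the stop; no spring.
- hood_hinge (a point): Middle of the hood's hinge axis, which runs along the box's x axis; 50 mm above the bench.
- hood_handle (a point): Middle of the hood's handle: a round wooden bar 12 mm thick and 110 mm long along the box's x axis, standing on two posts at its ends 40 mm off the hood's top face (34 mm clear below it), 200 mm from the hinge line across the hood. With the hood closed it is 170 mm above the bench, 120 mm above the hinge. It moves with the hood.
- hood_pin (a point): Middle of the steel pin (8 mm thick, along the box's x axis) that sticks out of the hood's near side, 50 mm from the hinge; the stay hooks over it when the hood is upright. It moves with the hood.
- stay (a joint): Prop stay: steel arm 154 mm long, 12 mm high, 8 mm thick, swinging beside the box's near side. 0 = folded level to the right; it swings up and over to the left. With the hood upright, the 15 mm notch between its teeth sits over the hood's pin at about 3.03 rad, arm resting on the pin, and locks the hood (else it goes on to 3.12). It drops by its own weight to either side.
- stay_pivot (a point): Pivot of the stay, on the middle of the arm's thickness, 95 mm above the bench; its axis runs along the box's x axis.
- stay_knob (a point): Grip point on the stay's round wooden peg: 16 mm diameter, 48 mm long, sticking out along the box's -x axis; this point is 26 mm out from the arm, 80 mm from the pivot. It moves with the stay.
- board: Plywood board with a cork face fixed on the bench at the right, 300 mm (its x) x 220 mm (its y), 12 mm thick; origin under its centre at bench level.
- tall1: Square dark wood pen pot, 58 x 58 mm and 84 mm high, walls 6 mm, bottom 8 mm, about 0.11 kg; may be absent (None). At the start it stands mouth down on the slatted floor of the box. Origin: centre of its open mouth (rim plane); its z axis points from the mouth to the closed bottom (up at the start), x and y square to its sides.
- tall2: Square dark wood pen pot, 58 x 58 mm and 84 mm high, walls 6 mm, bottom 8 mm, about 0.11 kg; may be absent (None). At the start it stands mouth down on the slatted floor of the box. Origin: centre of its open mouth (rim plane); its z axis points from the mouth to the closed bottom (up at the start), x and y square to its sides.
- squat1: Square dark wood clip pot, 62 x 62 mm and 70 mm high, walls 6 mm, bottom 8 mm, about 0.11 kg; may be absent (None). At the start it stands mouth down on the slatted floor of the box. Origin: centre of its open mouth (rim plane); its z axis points from the mouth to the closed bottom (up at the start), x and y square to its sides.
- squat2: Square dark wood clip pot, 62 x 62 mm and 70 mm high, walls 6 mm, bottom 8 mm, about 0.11 kg; may be absent (None). At the start it stands mouth down on the slatted floor of the box. Origin: centre of its open mouth (rim plane); its z axis points from the mouth to the closed bottom (up at the start), x and y square to its sides.
- oil_jar: amber glass oil jar with a steel cap, 60 mm diameter, 85 mm high, on the bench to the robot's side of the box; origin under its centre. Leave alone.
- wax_tin: flat aluminium wax tin, 80 mm diameter, 32 mm high, on the bench beyond the cork board; origin under its centre. Leave alone.
- mallet: joiner's wooden mallet lying on the bench at the left, about 270 mm long, 60 mm high; origin under its middle. Leave alone.
- brush: brush lying on the bench near the robot; origin under its middle. Leave alone.

How it is judged:
By the outcome, as a careful person would: the job done as asked, in the order asked, and still so for the second after the job is handed in, with the robot touching nothing.
Of tall1, tall2, squat1, squat2 only 2 to 3 are there at a start; the rules pass over those that are not, and their reading is None.
At some moment in a run one of tall1, tall2, squat1, squat2 may be knocked a few centimetres aside while the robot is not near it.
It also fails if it takes over 210 s, if anything falls off the work surface, if the arm or the gripper's body presses on something with over 40 N, if the wrist force passes 120 N, or if a joint passes its speed limit or range.

### The arm

A 6-joint arm with a two-finger parallel gripper is mounted at the origin on the work surface. World frame = base frame: x ahead of the robot, y to its left, z up, the work surface at z = 0. Lengths are in m, angles in rad, forces in N, time in s.
With the tool pointing down it reaches from about 0.25 to 0.775 m from the base axis. Payload 4 kg.
Tool frame: the origin (TCP) lies at the very end of the fingers, on their centre line; the grasp point (between the pads) lies 19 mm behind it (robot.hold_point_z is the distance from the TCP to the grasp point, in m); y points along the fingers, z is the direction in which the jaws open and shut, and the axes are right-handed (so a half turn about y gives the same grasp; the last joint's range is limited). The gripper opens to 94 mm and grips with 3 to 60 N. Pads are 16 mm wide; open, the fingers measure 119 mm over their backs; the gripper's body (75 mm by 177 mm) begins 78 mm behind the grasp point.
Start: joints at [-1.3, 0.087, 1.371, -0, 1.684, -0.103], TCP at [0.201, -0.512, 0.206] pointing down, gripper open.
Joint ranges: [-3.1, 3.1], [-0.76, 2.03], [0.27, 2.55], [-1.08, 4.22], [0.17, 2.65], [-2.57, 2.57]. Speed limits (rad/s): [2.79, 2.79, 3.14, 3.14, 3.14, 3.14].

### API

Orientations are given as [roll, pitch, yaw] about the fixed x, y, z axes, in that order (R = Rz(yaw) Ry(pitch) Rx(roll)).
In Python, from rig import robot gives the robot as it stands.
- The arm moves only by the tool step_arm, never from a script. Its arguments are lists of equal length, an entry for each row: "delta_pos": the shift along the tool's x, y, z in mm, a list of three; "rot": the turn, a rotation vector about the tool's x, y, z in rad, a list of three; "hand": the opening, from -1 (shut) to 1 (fully open). In form: {"delta_pos": [[tx, ty, tz], ...], "rot": [[wx, wy, wz], ...], "hand": [hand, ...]}. A call has 1 to 10 rows; each row shifts and turns the commanded pose from where the row before left it, along the tool's axes as they then stand; what a row does not reach is not made up. A row lasts 1/12 s, in which the tool goes at most 41.7 mm and 7.16 degrees, less where a joint would pass 70% of its speed; a pose out of reach is approached as far as the arm can. A call is refused whole if a number of a shift passes 41.7 or a number of a turn 0.125, either way. A call with a gripper value outside its range is refused whole. The fingers move at their own pace and stop on an object; "force" is the grip in N (left out, the last holds). Time passes only in rows, so rows that do not move let the fingers close. It gives the time, the measured TCP pose, the force and the opening at its end, in the units of the state.
- robot.read_state(): the state, without advancing time (a new reading comes with each control period).
- robot.grab_frame(name): name is "side" or "top" or "wrist"; returns a dict with "pixels" (384x512x3 uint8, red, green, blue), "z_map" (384x512 float32, m along the optical axis (not along the pixel's ray), 0 where there is no reading), "fx", "fy", "cx", "cy" (pixels), "k1" (the pictures are not rectified: a ray, as slopes to the right and down, at radius r is drawn at 1 + k1 r^2 times it, then the intrinsics apply), "R" (3x3) and "t" (3): a world point X has camera coordinates R X + t; the wrist camera has in their place "T_tool_cam" (4x4, takes a point from camera to tool coordinates, whose origin is the TCP and whose axes are the tool frame's). Camera axes: x right, y down, z forward; pixel columns grow to the right and rows downward; lengths in m; the calibration is good to about 2 mm. A picture is of the moment at which its call begins: read the wrist's pose just before it.
- robot.sign_off(): hands the job in, once; it reports no verdict.
The state is a dict: "time": time; "joint_positions": joint angles; "qvel": joint speeds; "tau": joint torques, N m; "position": TCP position; "tool_rot": TCP orientation; "contact_force": force on the tool from outside, world axes, zero at the start; "moment": the same for the moment, N m; "grip_width": finger opening in m.
Only numpy, scipy, OpenCV 4.12 (cv2) and the standard library are available. Lean on these libraries where they do the work, as an engineer would, in place of code of your own. Each camera call takes 0.05 s, during which the arm holds its last target.

## Working session

There is one attempt and no reset: what is moved stays moved. The work goes in short steps, Python scripts to look and compute and a tool call to move; the robot and the scene stay as the last step left them, time stands still between calls to the robot, and variables do not carry over. Pictures are saved under pics/ and viewed, and the job is handed in when it is done.

Besides the shell and the picture viewer there is one more tool, called after ">>>" by a JSON object that holds its "name" and its "arguments". step_arm: Moves the arm, as the interface text tells. Its arguments: {"type":"object","properties":{"delta_pos":{"type":"array","items":{"type":"array","items":{"type":"number"}}},"rot":{"type":"array","items":{"type":"array","items":{"type":"number"}}},"hand":{"type":"array","items":{"type":"number"}},"force":{"type":"number"}},"required":["delta_pos","rot","hand"]}

```bash
ls; mkdir -p pics; cat > h.py <<'E'
from rig import robot
import numpy as np, cv2, pickle
def grab(n,name=None):
    s=robot.read_state(); f=robot.grab_frame(n); f['state']=s
    if name: cv2.imwrite(f'pics/{name}.png',f['pixels'][:,:,::-1]); pickle.dump(f,open(f'pics/{name}.pkl','wb'))
    return f
def load(name): return pickle.load(open(f'pics/{name}.pkl','rb'))
def Rm(rpy):
    from scipy.spatial.transform import Rotation as R
    return R.from_euler('xyz',rpy).as_matrix()
def campose(f):
    if 'R' in f and f.get('R') is not None:
        R=np.array(f['R']);t=np.array(f['t']); return R.T,-R.T@t
    s=f['state'];T=np.array(f['T_tool_cam']);Rt=Rm(s['tool_rot'])
    return Rt@T[:3,:3],Rt@T[:3,3]+np.array(s['position'])
def slopes(f,u,v):
    u=np.asarray(u,float);v=np.asarray(v,float)
    x=(u-f['cx'])/f['fx'];y=(v-f['cy'])/f['fy'];rd=np.hypot(x,y);r=rd.copy()
    for _ in range(20): r=rd/(1+f['k1']*r**2)
    k=np.where(rd>0,r/np.maximum(rd,1e-9),1); return x*k,y*k
def ray(f,u,v):
    a,b=slopes(f,u,v); Rc,c=campose(f)
    return c,np.stack([a,b,np.ones_like(a)],-1)@Rc.T
def onplane(f,u,v,z):
    c,d=ray(f,u,v); k=(z-c[2])/d[...,2]; return c+d*k[...,None]
def cloud(f):
    v,u=np.mgrid[0:384,0:512]; c,d=ray(f,u,v); P=c+d*f['z_map'][...,None]; P[f['z_map']<=0]=np.nan; return P
def proj(f,X):
    Rc,c=campose(f); p=(np.asarray(X,float)-c)@Rc; a=p[...,0]/p[...,2];b=p[...,1]/p[...,2];r2=a*a+b*b
    k=1+f['k1']*r2; return np.stack([a*k*f['fx']+f['cx'],b*k*f['fy']+f['cy']],-1)
E
python3 - <<'E'
from h import *
for n in('side','top','wrist'):
    f=grab(n,n+'0'); print(n,campose(f)[1].round(3),f['fx'],f['k1'])
s=robot.read_state(); print(s)
E
```

```text
pics
side [0.479 0.786 1.085] 374.4039290159865 -0.1113631261186509
top [0.477 0.037 1.46 ] 417.39593953630623 -0.040477434165758365
wrist [ 0.263 -0.487  0.383] 328.83453339841265 -0.03819405809110303
{'time': 0.15, 'joint_positions': array([-1.30006680e+00,  8.78295512e-02,  1.37190168e+00,  8.69947676e-06,
        1.68357621e+00, -1.03087268e-01]), 'qvel': array([ 0.001251  , -0.00152263, -0.00525902, -0.00061005,  0.00197554,
        0.00127892]), 'tau': array([ 1.26127125e-03, -3.40642440e+01, -3.02793825e+01,  7.18254782e-02,
        3.05245235e-02, -1.07030485e-04]), 'position': array([ 0.20073847, -0.51161602,  0.20455156]), 'tool_rot': array([-1.57250112e+00,  1.85059755e-04, -2.76777505e+00]), 'contact_force': array([-0.18455956, -0.35320201, -0.7614341 ]), 'moment': array([ 0.01607006, -0.03918407, -0.0116737 ]), 'grip_width': 0.09363427262845071}
```

View pics/top0.png

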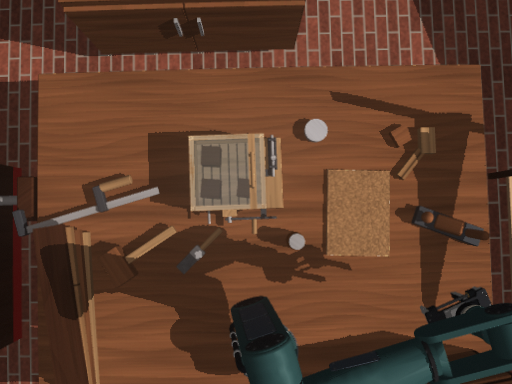

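View pics/side0.png

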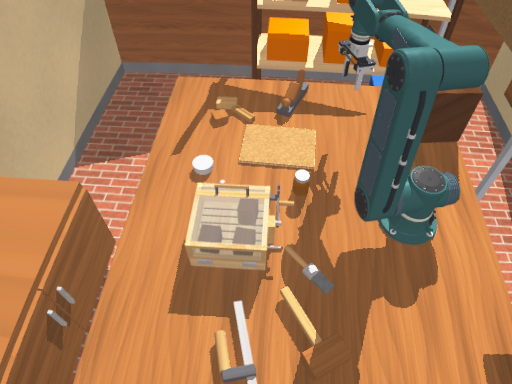

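View pics/wrist0.png

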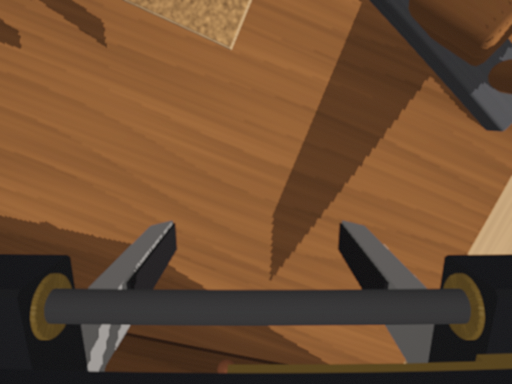

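```bash
python3 - <<'E'
from h import *
f=load('top0'); a=f['pixels'][115:265,170:400,::-1]; cv2.imwrite('pics/tc.png',cv2.resize(a,None,fx=3.4,fy=3.4,interpolation=cv2.INTER_CUBIC))
f=load('side0'); a=f['pixels'][145:285,170:340,::-1]; cv2.imwrite('pics/sc.png',cv2.resize(a,None,fx=4.2,fy=4.2,interpolation=cv2.INTER_CUBIC))
E
```

```text
(no output)
```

View pics/tc.png

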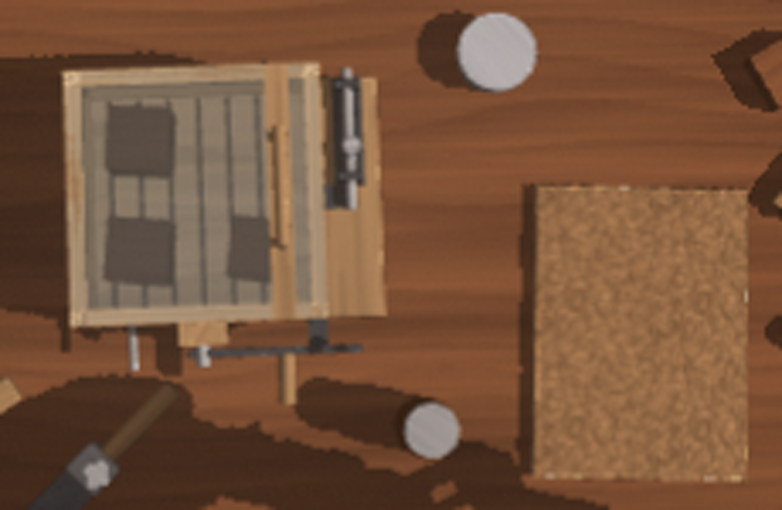

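View pics/sc.png

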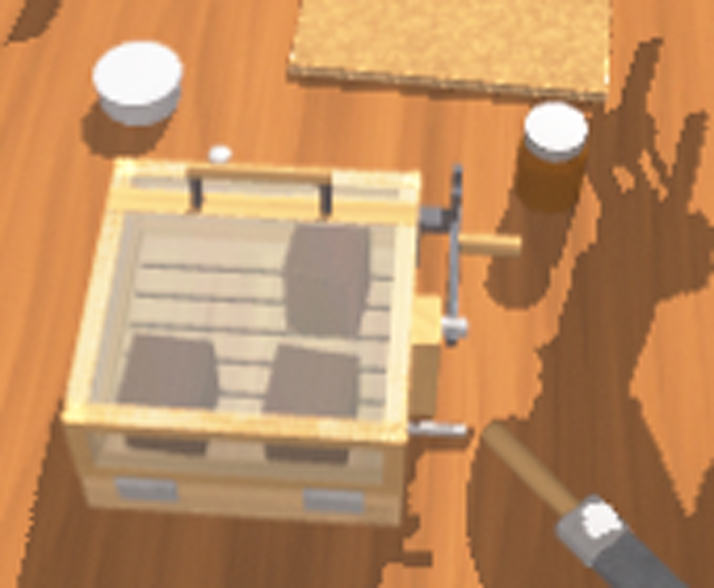

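```bash
python3 - <<'E'
from h import *
f=load('top0')
def P(pts,z): 
    p=np.array(pts,float)/3.4-0.35+[170,115]; return onplane(f,p[:,0],p[:,1],z)
c=P([(62,72),(318,63),(327,318),(72,326)],.130); print(c.round(4),c.mean(0), [np.linalg.norm(c[i]-c[i-1]) for i in range(4)])
print([np.arctan2(*(a)[1::-1]) for a in(c[0]-c[3],c[1]-c[2])],[np.arctan2(-(a)[0],a[1]) for a in (c[0]-c[1],c[3]-c[2])])
b=P([(535,186),(747,186),(747,480),(534,478)],.012);print(b.round(4),b.mean(0))
print('jar',P([(432,431)],.085),'tin',P([(497,51)],.032))
print('boltknob',P([(351,145)],.108),'pegs',P([(289,352),(289,403)],.095))
Pc=cloud(f)
print('depth hood handle', )
for n,(u,v) in dict(handle=(277,187),jar=(432,431),tin=(497,51),board=(640,330),frame=(280,80),glass=(200,180),potA=(140,140),potB=(140,250),potC=(248,250),rail=(355,260),cleat=(204,334),knob=(351,145)).items():
    u=int(u/3.4+170);v=int(v/3.4+115);print(n,Pc[v,u].round(4))
E
```

```text
[[ 0.7296  0.2374  0.13  ]
 [ 0.7326 -0.0048  0.13  ]
 [ 0.4915 -0.0074  0.13  ]
 [ 0.4895  0.2316  0.13  ]] [0.61079773 0.11422507 0.13      ] [np.float64(0.24017958348773916), np.float64(0.24220117948859973), np.float64(0.241054094156156), np.float64(0.23898972579543415)]
[np.float64(0.024213570948728766), np.float64(0.010840976518782339)] [np.float64(0.012392392961242499), np.float64(0.008664183240594628)]
[[ 0.6232 -0.2281  0.012 ]
 [ 0.6185 -0.4473  0.012 ]
 [ 0.3176 -0.4361  0.012 ]
 [ 0.3253 -0.2179  0.012 ]] [ 0.47116626 -0.33235611  0.012     ]
jar [[ 0.38063084 -0.10766542  0.085     ]] tin [[ 0.75985967 -0.19021264  0.032     ]]
boltknob [[ 0.65684551 -0.03514753  0.108     ]] pegs [[0.46013844 0.02872148 0.095     ]
 [0.41131746 0.02984668 0.095     ]]
depth hood handle
handle [0.6098 0.0371 0.1765]
jar [ 0.3821 -0.1085  0.0868]
tin [ 0.7595 -0.1915  0.0277]
board [ 0.4721 -0.3324  0.0088]
frame [0.7181 0.0315 0.1283]
glass [0.6255 0.1102 0.1339]
potA [0.6627 0.1643 0.1293]
potB [0.5598 0.1659 0.1312]
potC [0.5575 0.0671 0.1316]
rail [ 0.5498 -0.0391  0.0504]
cleat [0.4788 0.1081 0.1093]
knob [ 0.6581 -0.0357  0.106 ]
```

```bash
python3 - <<'E'
from h import *
f=load('side0'); a=f['pixels'][0:250,300:500,::-1]; cv2.imwrite('pics/sr.png',cv2.resize(a,None,fx=2.4,fy=2.4,interpolation=cv2.INTER_CUBIC))
f=load('top0'); a=f['pixels'][250:384,210:512,::-1]; cv2.imwrite('pics/tr.png',cv2.resize(a,None,fx=2.6,fy=2.6,interpolation=cv2.INTER_CUBIC))
P=cloud(load('side0'))
for u,v in [(358,85),(357,72),(356,60),(357,45),(360,30),(365,10),(400,20),(430,60),(400,90),(385,190),(430,180)]: print(u,v,P[v,u].round(3))
E
```

```text
358 85 [ 0.181 -0.457  0.23 ]
357 72 [ 0.204 -0.424  0.309]
356 60 [ 0.025 -1.31  -0.174]
357 45 [ 0.214 -0.473  0.39 ]
360 30 [ 0.214 -0.475  0.447]
365 10 [ 0.227 -0.399  0.555]
400 20 [ 0.149 -0.27   0.591]
430 60 [0.151 0.03  0.645]
400 90 [0.206 0.058 0.579]
385 190 [0.166 0.099 0.269]
430 180 [-0.001  0.008  0.223]
```

View pics/sr.png

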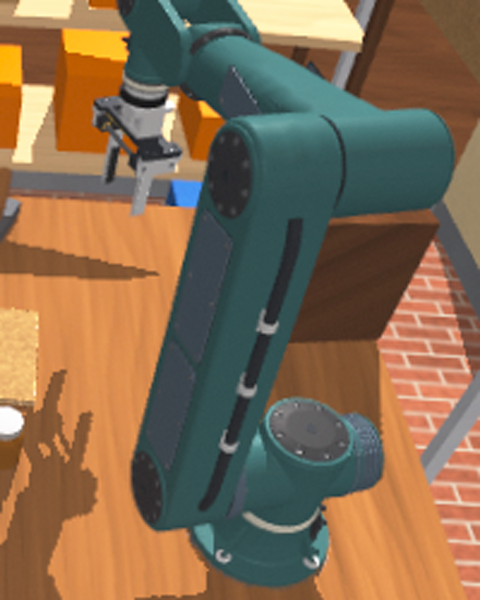

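View pics/tr.png

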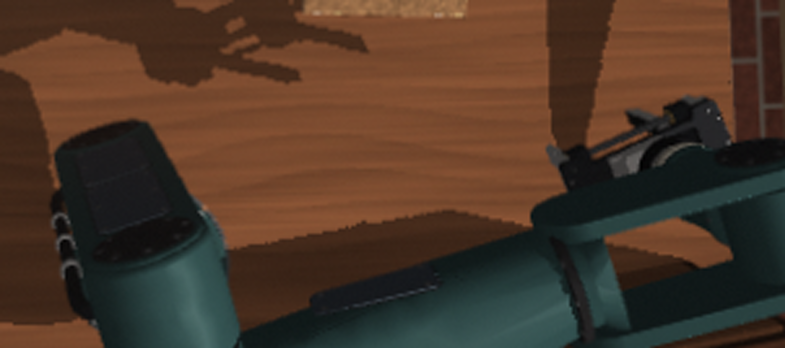

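```bash
cat >> h.py <<'E'
def plan(pos,rpy=None):
    from scipy.spatial.transform import Rotation as R
    s=robot.read_state(); A=Rm(s['tool_rot']); B=A if rpy is None else Rm(rpy)
    rv=R.from_matrix(A.T@B).as_rotvec(); d=(B.T@(np.array(pos)-s['position']))*1000
    print('rotvec',rv.round(3),'then shift mm',d.round(1),'rows',np.ceil(np.abs(rv).max()/.12),np.abs(d).max()/30)
def st():
    s=robot.read_state(); print('t',round(s['time'],2),'q',s['joint_positions'].round(2),'p',s['position'].round(4),'rot',s['tool_rot'].round(3),'F',s['contact_force'].round(1),'w',round(s['grip_width'],4))
E
python3 -c "
from h import *
plan([.657,-.0355,.2],[-1.571,0,-1.557])"
```

```text
rotvec [ 1.000e-03 -1.211e+00 -1.000e-03] then shift mm [-469.8    4.5  462.8] rows 11.0 15.659206013200173
```

>>> {"name": "step_arm", "arguments": {"delta_pos": [[0,0,0],[0,0,0],[0,0,0],[0,0,0],[0,0,0],[0,0,0],[0,0,0],[0,0,0],[0,0,0],[0,0,0]], "rot": [[0,-0.121,0],[0,-0.121,0],[0,-0.121,0],[0,-0.121,0],[0,-0.121,0],[0,-0.121,0],[0,-0.121,0],[0,-0.121,0],[0,-0.121,0],[0,-0.121,0]], "hand": [0,0,0,0,0,0,0,0,0,0], "force": 8}}

```text
time: 0.98
position: [0.2008, -0.5118, 0.205]
tool_rot: [-1.571, 0.001, -1.552]
contact_force: [0.1, 0.3, 0.4]
grip_width: 0.0469
```

>>> {"name": "step_arm", "arguments": {"delta_pos": [[-30,0,30],[-30,0,30],[-30,0,30],[-30,0,30],[-30,0,30],[-30,0,30],[-30,0,30],[-30,0,30],[-30,0,30],[-30,0,30]], "rot": [[0,0,0],[0,0,0],[0,0,0],[0,0,0],[0,0,0],[0,0,0],[0,0,0],[0,0,0],[0,0,0],[0,0,0]], "hand": [0,0,0,0,0,0,0,0,0,0]}}

```text
time: 1.82
position: [0.4925, -0.2117, 0.2053]
tool_rot: [-1.571, -0.0, -1.558]
contact_force: [1.1, -1.0, 0.8]
grip_width: 0.0473
```

```bash
python3 -c "
from h import *
st();plan([.657,-.0355,.2],[-1.571,0,-1.557])"
```

```text
t 1.82 q [-0.51  0.06  1.4  -0.    1.68 -0.52] p [ 0.4925 -0.2117  0.2053] rot [-1.571 -0.    -1.558] F [ 1.1 -1.   0.8] w 0.0473
rotvec [ 0.    -0.001  0.   ] then shift mm [-173.9    5.2  166.9] rows 1.0 5.797983530230498
```

>>> {"name": "step_arm", "arguments": {"delta_pos": [[-28,0,27],[-28,0,27],[-28,0,27],[-28,0,27],[-28,0,27],[-28,0,27],[0,0,0],[0,0,0]], "rot": [[0,0,0],[0,0,0],[0,0,0],[0,0,0],[0,0,0],[0,0,0],[0,0,0],[0,0,0]], "hand": [0,0,0,0,0,0,0,0]}}

```text
time: 2.48
position: [0.6518, -0.0417, 0.2036]
tool_rot: [-1.574, 0.0, -1.554]
contact_force: [-0.5, -0.8, -0.8]
grip_width: 0.0473
```

```bash
python3 -c "
from h import *
st();f=grab('wrist','w1');print(proj(f,[.657,-.0355,.108]),proj(f,f['state']['position']))
f=grab('side','s1')
plan([.657,-.0355,.2],[-1.571,0,-1.557])"
```

```text
t 2.48 q [-0.15  0.32  1.1  -0.    1.73 -0.17] p [ 0.6518 -0.0417  0.2036] rot [-1.574  0.    -1.554] F [-0.5 -0.8 -0.8] w 0.0473
[263.80100348 190.30049923] [257.58529141 236.79143921]
rotvec [ 0.001 -0.001  0.   ] then shift mm [-8.3  4.9  6.2] rows 1.0 0.27782076546394735
```

View pics/w1.png

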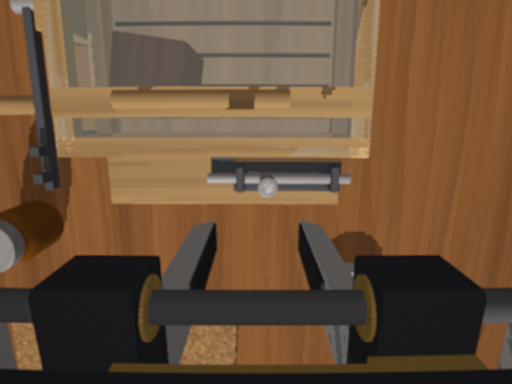

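```bash
python3 -c "
from h import *
f=load('w1');print(onplane(f,267.5,186.5,.108),onplane(f,[375,57],[156,156],[.13,.13]))
f=load('side0');print(proj(f,[.658,-.0345,.108])); f=load('top0');print(proj(f,[.658,-.034,.108]))
print(onplane(load('side0'),218/4.2+170-.4,153/4.2+145-.4,.108))
"
```

```text
[ 0.66008392 -0.03212771  0.108     ] [[ 0.74166777 -0.00204647  0.13      ]
 [ 0.49475181 -0.0058062   0.13      ]]
[222.84710621 180.6577891 ]
[272.52423199 156.95256086]
[ 0.66237071 -0.0324851   0.108     ]
```

>>> {"name": "step_arm", "arguments": {"delta_pos": [[-8,14,6],[0,22,0],[0,22,0],[0,22,0],[0,22,0],[0,16,0],[0,6,0],[0,0,0],[0,0,0],[0,0,0]], "rot": [[0,0,0],[0,0,0],[0,0,0],[0,0,0],[0,0,0],[0,0,0],[0,0,0],[0,0,0],[0,0,0],[0,0,0]], "hand": [0,0,0,0,0,0,0,0,-1,-1], "force": 8}}

```text
time: 3.42
position: [0.6582, -0.0359, 0.0833]
tool_rot: [-1.568, -0.0, -1.558]
contact_force: [0.2, -0.3, 0.7]
grip_width: 0.0373
```

>>> {"name": "step_arm", "arguments": {"delta_pos": [[0,0,0],[0,0,0],[0,0,0],[0,0,0]], "rot": [[0,0,0],[0,0,0],[0,0,0],[0,0,0]], "hand": [-1,-1,-1,-1]}}

```text
time: 3.75
position: [0.6582, -0.0355, 0.0826]
tool_rot: [-1.568, -0.0, -1.558]
contact_force: [0.4, -0.3, 1.9]
grip_width: 0.0136
```

```bash
python3 -c "
from h import *
st()"
```

```text
t 3.75 q [-0.14  0.38  1.27 -0.    1.49 -0.15] p [ 0.6582 -0.0355  0.0826] rot [-1.568 -0.    -1.558] F [ 0.4 -0.3  1.9] w 0.0136
```

Gripped the knob (13.6 mm ≈ 14). Draw it 40 mm along +x (tool +z).

>>> {"name": "step_arm", "arguments": {"delta_pos": [[0,0,6],[0,0,6],[0,0,6],[0,0,6],[0,0,6],[0,0,6],[0,0,4],[0,0,0],[0,0,0]], "rot": [[0,0,0],[0,0,0],[0,0,0],[0,0,0],[0,0,0],[0,0,0],[0,0,0],[0,0,0],[0,0,0]], "hand": [-1,-1,-1,-1,-1,-1,-1,-1,-1]}}

```text
time: 4.5
position: [0.6966, -0.035, 0.0824]
tool_rot: [-1.574, -0.0, -1.558]
contact_force: [-4.9, 0.5, 7.9]
grip_width: 0.0141
```

```bash
python3 -c "
from h import *
st()"
```

```text
t 4.5 q [-0.13  0.46  1.15 -0.    1.53 -0.14] p [ 0.6966 -0.035   0.0824] rot [-1.574 -0.    -1.558] F [-4.9  0.5  7.9] w 0.0141
```

>>> {"name": "step_arm", "arguments": {"delta_pos": [[0,0,0],[0,0,0],[0,-20,0],[0,-30,0],[0,-35,0],[0,-35,0],[0,-30,0],[0,0,0],[0,0,0],[0,0,0]], "rot": [[0,0,0],[0,0,0],[0,0,0],[0,0,0],[0,0,0],[0,0,0],[0,-0.121,0],[0,-0.121,0],[0,-0.121,0],[0,-0.121,0]], "hand": [0,0,0,0,0,0,0,0,0,0]}}

```text
time: 5.33
position: [0.6981, -0.0349, 0.2316]
tool_rot: [-1.57, -0.001, -1.068]
contact_force: [-1.0, -0.3, -0.3]
grip_width: 0.0468
```

>>> {"name": "step_arm", "arguments": {"delta_pos": [[0,0,0],[0,0,0],[0,0,0],[0,0,0],[0,0,0],[0,0,0],[0,0,0],[0,0,0],[0,0,0]], "rot": [[0,-0.121,0],[0,-0.121,0],[0,-0.121,0],[0,-0.121,0],[0,-0.121,0],[0,-0.121,0],[0,-0.121,0],[0,-0.121,0],[0,-0.121,0]], "hand": [0,0,0,0,0,0,0,0,0]}}

```text
time: 6.08
position: [0.6977, -0.0348, 0.2301]
tool_rot: [-1.571, 0.001, 0.021]
contact_force: [-0.1, -0.4, 0.1]
grip_width: 0.0471
```

```bash
python3 -c "
from h import *
st();plan([.611,.035,.23],[-1.571,0,.014]);grab('side','s2')
f=load('s2'); a=f['pixels'][130:285,170:340,::-1]; cv2.imwrite('pics/sc2.png',cv2.resize(a,None,fx=3.8,fy=3.8,interpolation=cv2.INTER_CUBIC))"
```

```text
t 6.08 q [-0.13  0.43  0.9   0.    1.81 -1.72] p [ 0.6977 -0.0348  0.2301] rot [-1.571e+00  1.000e-03  2.100e-02] F [-0.1 -0.4  0.1] w 0.0471
rotvec [-0.     0.007 -0.001] then shift mm [-85.7   0.1  71. ] rows 1.0 2.8569464615013516
```

View pics/sc2.png

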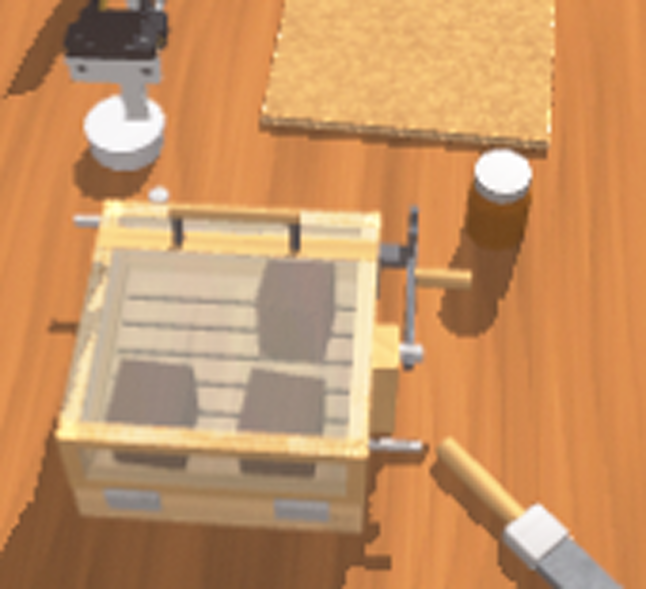

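>>> {"name": "step_arm", "arguments": {"delta_pos": [[-29,0,24],[-29,0,24],[-28,0,23],[0,20,0],[0,20,0],[0,20,0],[0,14,0],[0,4,0],[0,0,0],[0,0,0]], "rot": [[0,0,0],[0,0,0],[0,0,0],[0,0,0],[0,0,0],[0,0,0],[0,0,0],[0,0,0],[0,0,0],[0,0,0]], "hand": [0,0,0,0,0,0,0,0,0,-1], "force": 15}}

```text
time: 6.97
position: [0.6106, 0.0348, 0.1537]
tool_rot: [-1.571, -0.0, 0.014]
contact_force: [0.2, 0.3, 0.3]
grip_width: 0.0436
```

>>> {"name": "step_arm", "arguments": {"delta_pos": [[0,0,0],[0,0,0],[0,0,0],[0,0,0],[0,0,0]], "rot": [[0,0,0],[0,0,0],[0,0,0],[0,0,0],[0,0,0]], "hand": [-1,-1,-1,-1,-1]}}

```text
time: 7.38
position: [0.6106, 0.0358, 0.1542]
tool_rot: [-1.569, -0.001, 0.016]
contact_force: [-0.5, -0.8, 1.5]
grip_width: 0.0117
```

```bash
python3 -c "
from h import *
st()
import numpy as np
p0=np.array([.035,.151]);h=np.array([.235,.05]);
d=p0-h; 
prev=d
for i in range(1,23):
    a=-i*.07; 
    y=-( -d[0]*np.cos(-a)) ; 
    R=np.hypot(*d); ph=np.arctan2(.12,.2)+.07*i
    n=R*np.array([-np.cos(ph),np.sin(ph)]); 
    q=np.hypot(.2,.12)*np.array([-np.cos(ph),np.sin(ph)])
    phm=ph-.07; qm=np.hypot(.2,.12)*np.array([-np.cos(phm),np.sin(phm)])
    print(i,(1000*(q-qm)).round(1))
"
```

```text
t 7.38 q [-0.04  0.24  1.3   0.    1.6  -1.62] p [0.6106 0.0358 0.1542] rot [-1.569e+00 -1.000e-03  1.600e-02] F [-0.5 -0.8  1.5] w 0.0117
1 [ 8.9 13.7]
2 [ 9.8 13. ]
3 [10.7 12.3]
4 [11.5 11.5]
5 [12.3 10.7]
6 [13.   9.8]
7 [13.7  8.9]
8 [14.3  7.9]
9 [14.8  6.9]
10 [15.2  5.8]
11 [15.6  4.8]
12 [15.9  3.6]
13 [16.1  2.5]
14 [16.3  1.4]
15 [16.3  0.3]
16 [16.3 -0.9]
17 [16.2 -2. ]
18 [16.  -3.2]
19 [15.8 -4.3]
20 [15.4 -5.4]
21 [15.  -6.4]
22 [14.5 -7.5]
```

>>> {"name": "step_arm", "arguments": {"delta_pos": [[0,-7,4],[0,-7,5],[0,-13,10],[0,-12,11],[0,-11.5,11.5],[0,-10.5,12.5],[0,-10,13],[0,-9,13.5]], "rot": [[0,0,0],[0,0,0],[0,0,0],[0,0,0],[0,0,0],[0,0,0],[0,0,0],[0,0,0]], "hand": [-1,-1,-1,-1,-1,-1,-1,-1]}}

```text
time: 8.05
position: [0.6094, 0.1154, 0.2366]
tool_rot: [-1.573, -0.003, 0.014]
contact_force: [2.9, -3.7, 2.1]
grip_width: 0.0116
```

```bash
python3 -c "
from h import *
st();grab('side','s3')"
```

```text
t 8.05 q [ 0.1   0.24  1.13 -0.    1.76 -1.49] p [0.6094 0.1154 0.2366] rot [-1.573 -0.003  0.014] F [ 2.9 -3.7  2.1] w 0.0116
```

View pics/s3.png

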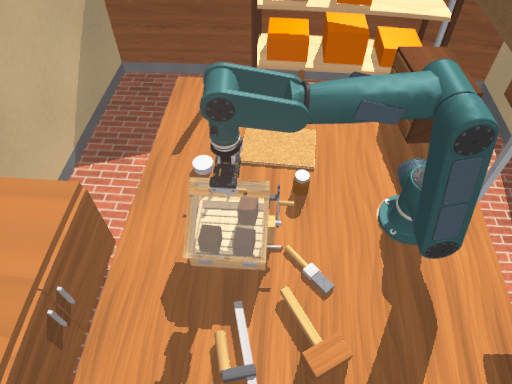

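>>> {"name": "step_arm", "arguments": {"delta_pos": [[0,-8,14],[0,-7,15],[0,-6,15],[0,-5,15.5],[0,-3.5,16],[0,-2.5,16],[0,-1.5,16],[0,-0.5,16],[0,1,16],[0,2,16]], "rot": [[0,0,0],[0,0,0],[0,0,0],[0,0,0],[0,0,0],[0,0,0],[0,0,0],[0,0,0],[0,0,0],[0,0,0]], "hand": [-1,-1,-1,-1,-1,-1,-1,-1,-1,-1]}}

```text
time: 8.93
position: [0.6069, 0.2729, 0.264]
tool_rot: [-1.57, -0.001, 0.016]
contact_force: [5.9, -1.0, 1.5]
grip_width: 0.0113
```

```bash
python3 -c "
from h import *
st();p=robot.read_state()['position'];print(np.hypot(p[1]-.234,p[2]+.019-.05),np.arctan2(p[2]-.031,.234-p[1])-.54)"
```

```text
t 8.93 q [ 0.34  0.35  0.94  0.    1.85 -1.25] p [0.6069 0.2729 0.264 ] rot [-1.57e+00 -1.00e-03  1.60e-02] F [ 5.9 -1.   1.5] w 0.0113
0.23618966889474954 1.196405867381543
```

>>> {"name": "step_arm", "arguments": {"delta_pos": [[0,3,16],[0,4,16],[0,5,15],[0,6,15],[0,4,8],[0,0,0],[0,0,0]], "rot": [[0,0,0],[0,0,0],[0,0,0],[0,0,0],[0,0,0],[0,0,0],[0,0,0]], "hand": [-1,-1,-1,-1,-1,-1,-1]}}

```text
time: 9.52
position: [0.6049, 0.3428, 0.2401]
tool_rot: [-1.571, 0.003, 0.017]
contact_force: [4.4, 0.6, -1.0]
grip_width: 0.0112
```

```bash
python3 -c "
from h import *
st();p=robot.read_state()['position'];print(np.hypot(p[1]-.234,p[2]+.019-.05),np.arctan2(p[2]-.031,.234-p[1])-.54)"
```

```text
t 9.52 q [ 0.43  0.42  0.89  0.    1.83 -1.15] p [0.6049 0.3428 0.2401] rot [-1.571  0.003  0.017] F [ 4.4  0.6 -1. ] w 0.0112
0.23574397393693763 1.5104982831759903
```

>>> {"name": "step_arm", "arguments": {"delta_pos": [[0,0,2],[0,0,0],[0,0,0],[0,0,0],[0,-20,0],[0,-35,0],[0,-35,0],[0,-35,0],[0,-20,0]], "rot": [[0,0,0],[0,0,0],[0,0,0],[0,0,0],[0,0,0],[0,0,0],[0,0,0],[0,0,0],[0,0,0]], "hand": [-0.5,-0.5,-0.5,-0.5,-0.5,-0.5,-0.5,-0.5,-0.5]}}

```text
time: 10.27
position: [0.6049, 0.3421, 0.3928]
tool_rot: [-1.569, -0.005, 0.015]
contact_force: [0.7, -0.6, 0.6]
grip_width: 0.0232
```

```bash
python3 -c "
from h import *
st();grab('side','s4');grab('top','t4')"
```

```text
t 10.27 q [ 0.43  0.52  0.45 -0.    2.17 -1.15] p [0.6049 0.3421 0.3928] rot [-1.569 -0.005  0.015] F [ 0.7 -0.6  0.6] w 0.0232
```

View pics/s4.png

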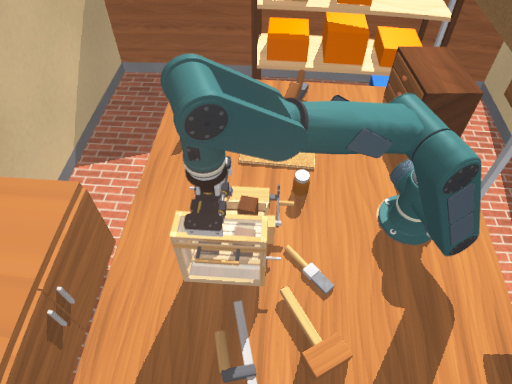

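View pics/t4.png

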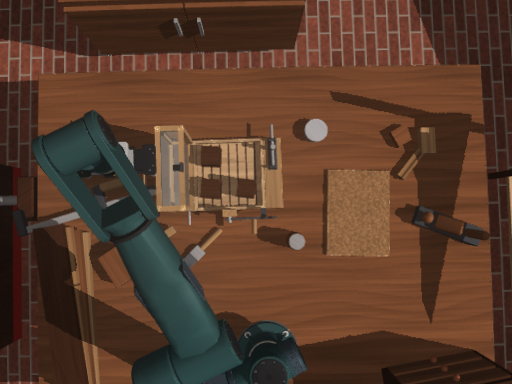

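>>> {"name": "step_arm", "arguments": {"delta_pos": [[-17,0,-31],[-17,0,-31],[-17,0,-31],[-17,0,-31],[-17,0,-31],[-17,0,-31],[-17,0,-31],[-17,0,-31],[-17,0,-31],[-17,0,-31]], "rot": [[0,0,0],[0,0,0],[0,0,0],[0,0,0],[0,0,0],[0,0,0],[0,0,0],[0,0,0],[0,0,0],[0,0,0]], "hand": [-0.2,-0.2,-0.2,-0.2,-0.2,-0.2,-0.2,-0.2,-0.2,-0.2]}}

```text
time: 11.2
position: [0.4383, 0.0289, 0.3854]
tool_rot: [-1.571, 0.003, 0.015]
contact_force: [0.1, 0.1, 0.5]
grip_width: 0.0372
```

>>> {"name": "step_arm", "arguments": {"delta_pos": [[0,40,0],[0,40,0],[0,40,0],[0,40,0],[0,0,0],[0,0,0],[0,0,0],[0,0,0],[0,0,0]], "rot": [[0,0,0],[0,0,0],[0,0,0],[0,0,0],[0,0,-0.1],[0,0,-0.1],[0,0,-0.1],[0,0,-0.1],[0,0,0]], "hand": [-0.2,-0.2,-0.2,-0.2,-0.2,-0.2,-0.2,-0.2,-0.2]}}

```text
time: 11.95
position: [0.4351, 0.0305, 0.2219]
tool_rot: [-1.57, -0.395, 0.015]
contact_force: [-0.1, -0.4, -1.7]
grip_width: 0.0376
```

```bash
python3 -c "
from h import *
st()
f=load('top0');p=lambda a,b:(a/3.4+170-.35,b/3.4+115-.35)
print('pivot',onplane(f,*p(205,355),.095),'tip',onplane(f,*p(360,348),.095))
f=load('side0');p=lambda a,b:(a/4.2+170-.4,b/4.2+145-.4)
print('pegs side',onplane(f,*p(462,240),.095),onplane(f,*p(520,244),.095),'pivot',onplane(f,*p(455,330),.095))
f=grab('wrist','w5');print(proj(f,[[.412,.029,.095],[.455,.029,.095],[.458,.109,.095]]))
"
```

```text
t 11.95 q [-0.09 -0.5   1.87  0.04  1.37 -1.68] p [0.4351 0.0305 0.2219] rot [-1.57  -0.395  0.015] F [-0.1 -0.4 -1.7] w 0.0376
pivot [0.45910188 0.10941467 0.095     ] tip [ 0.46240117 -0.03955279  0.095     ]
pegs side [0.46020702 0.03094565 0.095     ] [0.41437911 0.03131287 0.095     ] pivot [0.46202882 0.11685823 0.095     ]
[[255.09988448 113.40363861]
 [254.57487091 157.59134915]
 [340.08203252 161.51071276]]
```

View pics/w5.png

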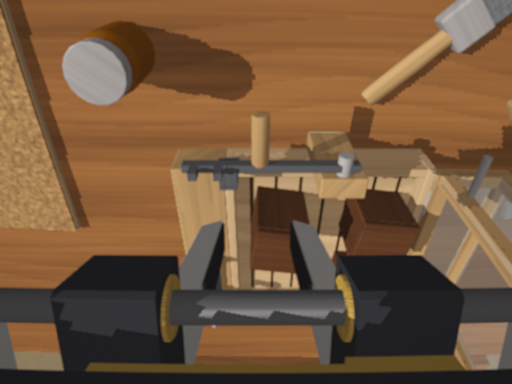

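>>> {"name": "step_arm", "arguments": {"delta_pos": [[-9,22,1],[-9,22,0],[-9,22,0],[-9,22,0],[-9,22,0],[-6,13,0],[-3,6,0],[0,0,0],[0,0,0]], "rot": [[0,0,0],[0,0,0],[0,0,0],[0,0,0],[0,0,0],[0,0,0],[0,0,0],[0,0,0],[0,0,0]], "hand": [-0.2,-0.2,-0.2,-0.2,-0.2,-0.2,-0.2,-0.2,-0.2]}}

```text
time: 12.75
position: [0.4414, 0.0311, 0.088]
tool_rot: [-1.571, -0.399, 0.015]
contact_force: [0.5, 0.6, 0.3]
grip_width: 0.0379
```

>>> {"name": "step_arm", "arguments": {"delta_pos": [[0,0,0],[0,0,0],[0,0,0],[0,0,0],[0,0,0]], "rot": [[0,0,0],[0,0,0],[0,0,0],[0,0,0],[0,0,0]], "hand": [-1,-1,-1,-1,-1], "force": 10}}

```text
time: 13.17
position: [0.4416, 0.0334, 0.089]
tool_rot: [-1.565, -0.403, 0.014]
contact_force: [0.8, 6.2, 1.1]
grip_width: 0.0156
```

```bash
python3 -c "
from h import *
st()
f=grab('side','s6'); a=f['pixels'][130:285,170:340,::-1]; cv2.imwrite('pics/sc6.png',cv2.resize(a,None,fx=3.8,fy=3.8,interpolation=cv2.INTER_CUBIC))
from math import *
pr=None
for i in range(0,22):
    th=min(.15*i,3.0); q=np.array([-80*cos(th),80*sin(th)])
    if pr is not None:
        dy,dz=q-pr; print(i,round(th,2),'tool',round(dz*.385,1),round(-dz*.923,1),round(dy,1))
    pr=q
"
```

```text
t 13.17 q [-0.09 -0.43  2.1   0.05  1.07 -1.69] p [0.4416 0.0334 0.089 ] rot [-1.565 -0.403  0.014] F [0.8 6.2 1.1] w 0.0156
1 0.15 tool 4.6 -11.0 0.9
2 0.3 tool 4.5 -10.8 2.7
3 0.45 tool 4.3 -10.3 4.4
4 0.6 tool 4.0 -9.6 6.0
5 0.75 tool 3.6 -8.6 7.5
6 0.9 tool 3.1 -7.5 8.8
7 1.05 tool 2.6 -6.2 9.9
8 1.2 tool 2.0 -4.8 10.8
9 1.35 tool 1.3 -3.2 11.5
10 1.5 tool 0.7 -1.6 11.9
11 1.65 tool -0.0 0.0 12.0
12 1.8 tool -0.7 1.7 11.8
13 1.95 tool -1.4 3.3 11.4
14 2.1 tool -2.0 4.9 10.8
15 2.25 tool -2.6 6.3 9.9
16 2.4 tool -3.2 7.6 8.7
17 2.55 tool -3.6 8.7 7.4
18 2.7 tool -4.0 9.6 5.9
19 2.85 tool -4.3 10.3 4.3
20 3.0 tool -4.5 10.8 2.6
21 3.0 tool 0.0 -0.0 0.0
```

View pics/sc6.png

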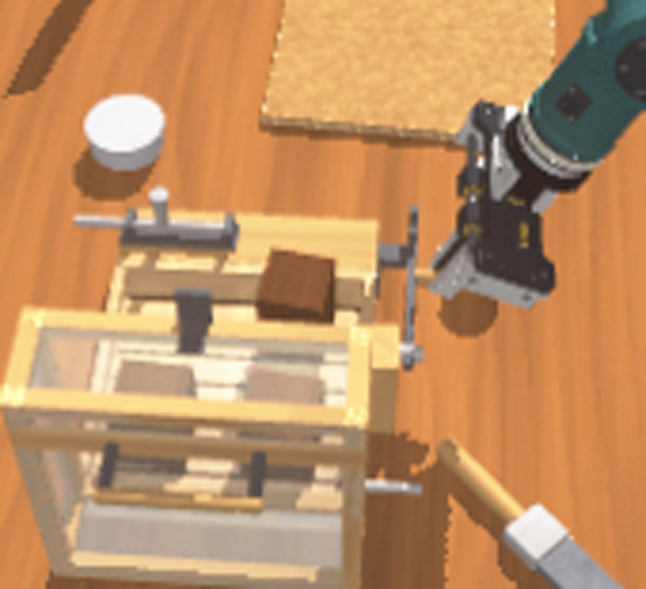

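>>> {"name": "step_arm", "arguments": {"delta_pos": [[4.5,-11,2],[4.5,-11,3],[4.5,-10.5,4.5],[4,-9.5,6],[3.5,-8.5,7.5],[3,-7.5,9],[2.5,-6,10],[2,-5,11],[1.5,-3,11.5],[0.5,-1.5,12]], "rot": [[0,0,0],[0,0,0],[0,0,0],[0,0,0],[0,0,0],[0,0,0],[0,0,0],[0,0,0],[0,0,0],[0,0,0]], "hand": [-1,-1,-1,-1,-1,-1,-1,-1,-1,-1]}}

```text
time: 14.05
position: [0.4405, 0.1075, 0.1709]
tool_rot: [-1.572, -0.406, 0.015]
contact_force: [2.2, -1.5, 1.8]
grip_width: 0.0155
```

```bash
python3 -c "
from h import *
st()"
```

```text
t 14.05 q [ 0.16 -0.44  1.94 -0.06  1.24 -1.42] p [0.4405 0.1075 0.1709] rot [-1.572 -0.406  0.015] F [ 2.2 -1.5  1.8] w 0.0155
```

>>> {"name": "step_arm", "arguments": {"delta_pos": [[0,0,12],[-0.5,1.5,12],[-1.5,3.5,11.5],[-2,5,11],[-2.5,6.5,10],[-3,7.5,8.5],[-3.5,8.5,7.5],[-4,9.5,6],[-4,10,4],[-4,10,2.5]], "rot": [[0,0,0],[0,0,0],[0,0,0],[0,0,0],[0,0,0],[0,0,0],[0,0,0],[0,0,0],[0,0,0],[0,0,0]], "hand": [-1,-1,-1,-1,-1,-1,-1,-1,-1,-1]}}

```text
time: 14.88
position: [0.4388, 0.193, 0.0999]
tool_rot: [-1.571, -0.4, 0.016]
contact_force: [-4.9, -7.0, 12.6]
grip_width: 0.0155
```

>>> {"name": "step_arm", "arguments": {"delta_pos": [[0,0,0],[0,0,0]], "rot": [[0,0,0],[0,0,0]], "hand": [-1,-1]}}

```text
time: 15.05
position: [0.4384, 0.1928, 0.0991]
tool_rot: [-1.571, -0.398, 0.015]
contact_force: [2.1, 0.8, -3.2]
grip_width: 0.0153
```

```bash
python3 -c "
from h import *
st()
f=grab('side','s7'); a=f['pixels'][130:285,170:340,::-1]; cv2.imwrite('pics/sc7.png',cv2.resize(a,None,fx=3.8,fy=3.8,interpolation=cv2.INTER_CUBIC))"
```

```text
t 15.05 q [ 0.4  -0.3   1.99 -0.17  1.09 -1.13] p [0.4384 0.1928 0.0991] rot [-1.571 -0.398  0.015] F [ 2.1  0.8 -3.2] w 0.0153
```

View pics/sc7.png

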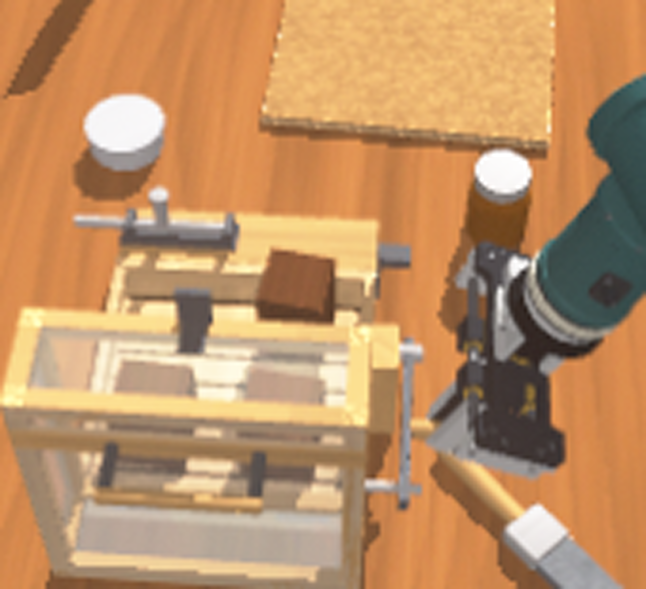

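>>> {"name": "step_arm", "arguments": {"delta_pos": [[0,0,0],[0,0,0],[0,0,0],[-8,-10,0],[-10,-20,0],[-10,-30,0],[0,-35,0],[0,-35,0]], "rot": [[0,0,0],[0,0,0],[0,0,0],[0,0,0],[0,0,0],[0,0,0],[0,0,0],[0,0,0]], "hand": [-0.2,-0.2,-0.2,-0.2,-0.2,-0.2,-0.2,-0.2]}}

```text
time: 15.77
position: [0.361, 0.191, 0.2097]
tool_rot: [-1.571, -0.399, 0.015]
contact_force: [1.1, 0.8, 0.6]
grip_width: 0.0378
```

```bash
python3 -c "
from h import *
st()
f=grab('side','s8'); a=f['pixels'][170:285,200:320,::-1]; cv2.imwrite('pics/sc8.png',cv2.resize(a,None,fx=5,fy=5,interpolation=cv2.INTER_CUBIC))
f=grab('wrist','w8');f=grab('top','t8');a=f['pixels'][100:260,130:400,::-1]; cv2.imwrite('pics/tc8.png',cv2.resize(a,None,fx=2.9,fy=2.9,interpolation=cv2.INTER_CUBIC))"
```

```text
t 15.77 q [ 0.51 -0.52  1.91 -0.19  1.4  -1.08] p [0.361  0.191  0.2097] rot [-1.571 -0.399  0.015] F [1.1 0.8 0.6] w 0.0378
```

View pics/sc8.png

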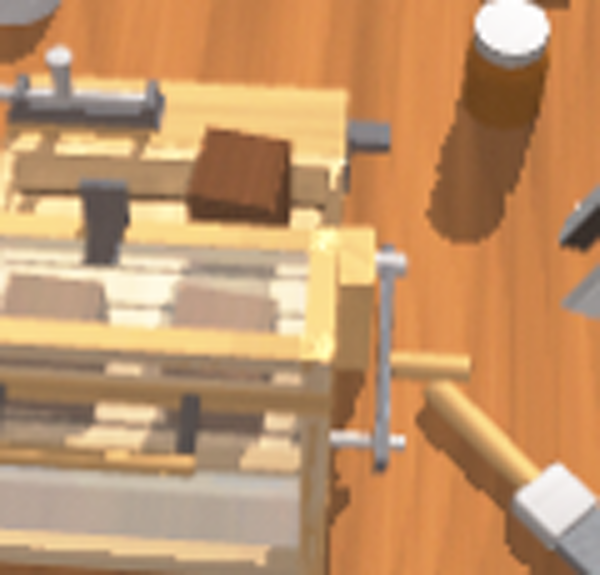

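View pics/w8.png

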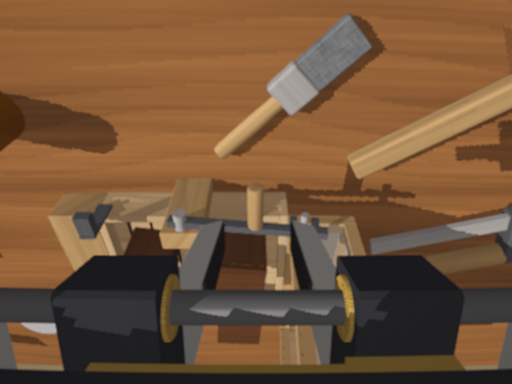

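View pics/tc8.png

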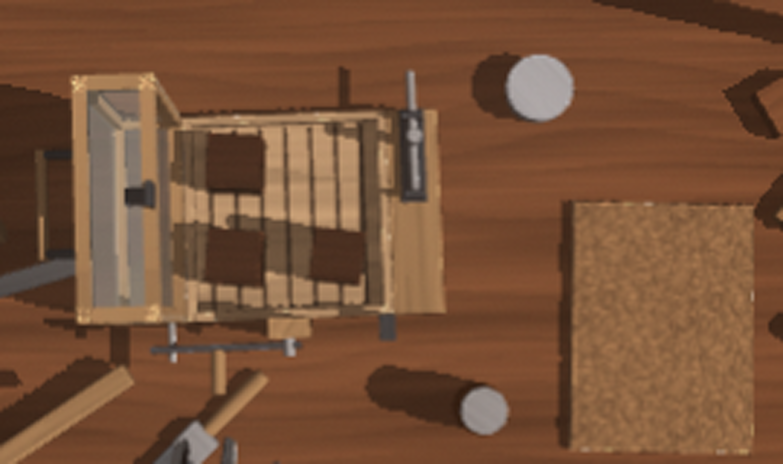

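```bash
python3 - <<'E'
from h import *
f=load('s8');P=cloud(f)
for a,b in [(392,262),(387,320),(384,400),(381,440),(380,462),(420,362),(455,366)]:
    u=round(a/5+200-.4);v=round(b/5+170-.4);print(u,v,P[v,u].round(4))
f=load('t8');P=cloud(f);px=f['pixels'].astype(int)
m=(px.sum(2)<170)&(P[...,2]>.08)&(P[...,2]<.13)
m[:, :190]=0;m[:,270:]=0;m[:135]=0;m[205:]=0
n,l,s,c=cv2.connectedComponentsWithStats(m.astype(np.uint8))
for i in range(1,n):
    if s[i,4]<60: continue
    Q=P[l==i]; z=np.median(Q[:,2]); 
    zz=.114 if z>.107 else .100
    v,u=np.nonzero(l==i); W=onplane(f,u,v,zz)
    r=cv2.minAreaRect((W[:,:2]*1000).astype(np.float32)); print(s[i],'z',z.round(4),r)
E
```

```text
278 222 [0.4621 0.1159 0.1002]
277 234 [0.4633 0.1635 0.1042]
276 250 [0.4638 0.2238 0.1105]
276 258 [0.4626 0.2546 0.1176]
276 262 [0.462  0.2665 0.1155]
284 242 [0.441  0.1933 0.1089]
291 243 [0.4199 0.1966 0.1112]
[201 146  20  20 366] z 0.099 ((668.51318359375, 168.63690185546875), (62.446189880371094, 62.65586853027344), 88.6757583618164)
[201 179  20  20 354] z 0.0997 ((560.1900024414062, 170.6099090576172), (62.13432312011719, 62.11415481567383), 88.68500518798828)
[237 179  19  19 315] z 0.1139 ((558.4398193359375, 53.9754638671875), (57.428707122802734, 58.240718841552734), 82.46475982666016)
```

>>> {"name": "step_arm", "arguments": {"delta_pos": [[5,-5,-37],[5,-5,-37],[5,-5,-37],[5,-5,-37],[5,-5,-37],[5,-5,-37],[5,-5,-37],[5,-5,-37],[5,-5,-37],[5,-5,-37]], "rot": [[0,0,0],[0,0,0],[0,0,0],[0,0,0],[0,0,0],[0,0,0],[0,0,0],[0,0,0],[0,0,0],[0,0,0]], "hand": [-0.2,-0.2,-0.2,-0.2,-0.2,-0.2,-0.2,-0.2,-0.2,-0.2]}}

```text
time: 16.75
position: [0.3938, -0.1805, 0.2735]
tool_rot: [-1.569, -0.399, 0.012]
contact_force: [-0.2, 0.1, -0.3]
grip_width: 0.0379
```

>>> {"name": "step_arm", "arguments": {"delta_pos": [[5,-5,-37],[5,-5,-37],[5,-5,-37],[5,-5,-37],[0,0,0],[0,0,0],[0,0,0],[0,0,0],[0,0,0],[0,0,0]], "rot": [[0,0,0],[0,0,0],[0,0,0],[0,0,0],[0,0,-0.12],[0,0,-0.12],[0,0,-0.12],[0,0,-0.12],[0,0,-0.12],[0,0,-0.12]], "hand": [-0.2,-0.2,-0.2,-0.2,-0.2,-0.2,-0.2,-0.2,-0.2,-0.2]}}

```text
time: 17.58
position: [0.4852, -0.2573, 0.3536]
tool_rot: [-1.506, -1.012, -0.197]
contact_force: [0.2, 0.1, 0.9]
grip_width: 0.0374
```

```bash
python3 -c "
from h import *
st();grab('side','s9')"
```

```text
t 17.58 q [-1.06 -0.52  1.9   0.84  1.17 -2.57] p [ 0.4852 -0.2573  0.3536] rot [-1.506 -1.012 -0.197] F [0.2 0.1 0.9] w 0.0374
```

View pics/s9.png

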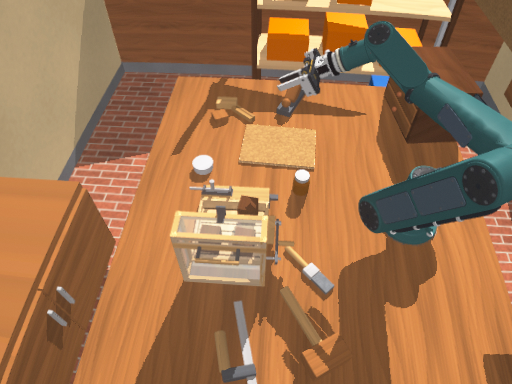

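>>> {"name": "step_arm", "arguments": {"delta_pos": [[0,0,0],[0,0,0],[0,0,0],[0,0,0],[0,0,0],[0,0,0],[0,0,0],[0,0,0],[0,0,0],[0,0,0]], "rot": [[0,0.124,0],[0,0.124,0],[0,0.124,0],[0,0.124,0],[0,0.124,0],[0,0.124,0],[0,0.124,0],[0,0.124,0],[0,0.124,0],[0,0.124,0]], "hand": [0.8,0.8,0.8,0.8,0.8,0.8,0.8,0.8,0.8,0.8]}}

```text
time: 18.47
position: [0.485, -0.2571, 0.3532]
tool_rot: [-0.582, -0.241, -1.532]
contact_force: [-0.0, -0.6, -0.8]
grip_width: 0.0845
```

>>> {"name": "step_arm", "arguments": {"delta_pos": [[0,0,0],[0,0,0],[0,0,0],[0,0,0],[0,0,0],[0,0,0],[0,0,0],[0,0,0],[0,0,0],[0,0,0]], "rot": [[0,0.124,0],[0,0.124,0],[0,0.124,0],[0,0.124,0],[0,0.124,0],[0,0.124,0],[0,0.124,0],[0,0.124,0],[0,0.124,0],[0,0.124,0]], "hand": [0.8,0.8,0.8,0.8,0.8,0.8,0.8,0.8,0.8,0.8]}}

```text
time: 19.3
position: [0.485, -0.2572, 0.3533]
tool_rot: [-0.828, 0.761, -2.333]
contact_force: [-0.1, 0.4, -0.4]
grip_width: 0.0847
```

```bash
python3 -c "
from h import *
from scipy.spatial.transform import Rotation as R
st()
# target: heading +x, tilt 70deg from vertical, flipped jaws: tool y=(s,0,-c), tool z=-y world
def tgt(tilt,head):
    from math import *
    h=np.array([cos(head),sin(head),0]);up=np.array([0,0,1.])
    y=sin(tilt)*h-cos(tilt)*up; z=np.cross(h,up); x=np.cross(y,z); return R.from_matrix(np.stack([x,y,z],1)).as_euler('xyz')
e=tgt(1.2,0);print(e);plan([.40,-.33,.2],e)
"
```

```text
File "<string>", line 7
SyntaxError: import * only allowed at module level
```

```bash
cat >> h.py <<'E'
def tgt(tilt,head):
    # flipped-jaw convention: tool z = right of heading; tilt from vertical towards heading
    from math import sin,cos
    from scipy.spatial.transform import Rotation as R
    h=np.array([cos(head),sin(head),0]);up=np.array([0,0,1.])
    y=sin(tilt)*h-cos(tilt)*up; z=np.cross(h,up); x=np.cross(y,z); return R.from_matrix(np.stack([x,y,z],1)).as_euler('xyz')
E
python3 -c "
from h import *
st();e=tgt(1.2,0);print(e);plan([.40,-.33,.2],e)"
```

```text
t 19.3 q [-1.06 -0.52  1.9   0.83  1.17 -0.08] p [ 0.485  -0.2572  0.3533] rot [-0.828  0.761 -2.333] F [-0.1  0.4 -0.4] w 0.0847
[-1.57079633  1.2        -3.14159265]
rotvec [-0.042  0.562  0.217] then shift mm [173.6 -23.7  72.8] rows 5.0 5.788170376862496
```

>>> {"name": "step_arm", "arguments": {"delta_pos": [[0,0,0],[0,0,0],[0,0,0],[0,0,0],[0,0,0],[0,0,0]], "rot": [[-0.008,0.112,0.043],[-0.008,0.112,0.043],[-0.008,0.112,0.043],[-0.008,0.112,0.043],[-0.008,0.112,0.043],[0,0,0]], "hand": [0.8,0.8,0.8,0.8,0.8,0.8]}}

```text
time: 19.8
position: [0.4844, -0.2575, 0.3506]
tool_rot: [-1.566, 1.197, -3.138]
contact_force: [0.3, -0.9, -1.8]
grip_width: 0.085
```

>>> {"name": "step_arm", "arguments": {"delta_pos": [[29,-4,12],[29,-4,12],[29,-4,12],[29,-4,12],[29,-4,12],[29,-4,12],[0,0,0]], "rot": [[0,0,0],[0,0,0],[0,0,0],[0,0,0],[0,0,0],[0,0,0],[0,0,0]], "hand": [0.8,0.8,0.8,0.8,0.8,0.8,0.8]}}

```text
time: 20.38
position: [0.3981, -0.3307, 0.1962]
tool_rot: [-1.566, 1.195, -3.137]
contact_force: [-0.3, -0.8, 0.2]
grip_width: 0.0847
```

```bash
python3 -c "
from h import *
st();e=tgt(1.2,0);plan([.40,-.33,.06],e);grab('side','s10')"
```

```text
t 20.38 q [-1.52 -0.23  2.15  1.23  1.4  -0.31] p [ 0.3981 -0.3307  0.1962] rot [-1.566  1.195 -3.137] F [-0.3 -0.8  0.2] w 0.0847
rotvec [-0.001  0.002  0.005] then shift mm [126.3  51.1  -0.7] rows 1.0 4.208526752530769
```

View pics/s10.png

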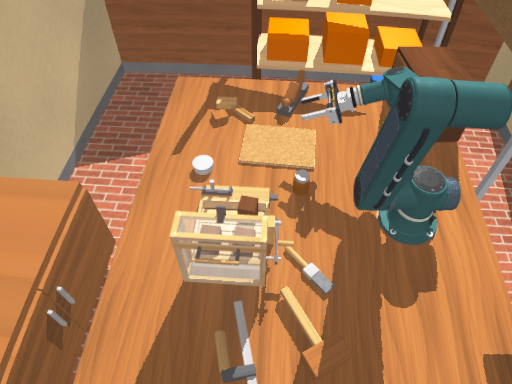

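>>> {"name": "step_arm", "arguments": {"delta_pos": [[0,0,0],[0,0,0],[0,0,0],[0,0,0],[0,0,0],[0,0,0],[0,0,0],[0,0,0],[0,0,0],[0,0,0]], "rot": [[0,0,-0.12],[0,0,-0.12],[0,0,-0.12],[0,0,-0.12],[0,0,-0.12],[0,0,-0.12],[0,0,-0.12],[0,0,-0.12],[0,0,-0.12],[0,0,-0.12]], "hand": [0.8,0.8,0.8,0.8,0.8,0.8,0.8,0.8,0.8,0.8]}}

```text
time: 21.27
position: [0.4021, -0.33, 0.2068]
tool_rot: [-1.554, 0.0, -3.138]
contact_force: [0.0, -0.3, -0.0]
grip_width: 0.0846
```

```bash
python3 -c "
from h import *
st();e=tgt(0,-.13);plan([.559,.055,.23],e)"
```

```text
t 21.27 q [-0.79  0.01  1.45 -0.01  1.67  0.78] p [ 0.4021 -0.33    0.2068] rot [-1.554  0.    -3.138] F [ 0.  -0.3 -0. ] w 0.0846
rotvec [-0.017  0.134 -0.002] then shift mm [-105.7  -23.2 -402.1] rows 2.0 13.404023809836382
```

>>> {"name": "step_arm", "arguments": {"delta_pos": [[0,0,0],[0,-12,0],[-9.6,-1,-36.5],[-9.6,-1,-36.5],[-9.6,-1,-36.5],[-9.6,-1,-36.5],[-9.6,-1,-36.5],[-9.6,-1,-36.5],[-9.6,-1,-36.5],[-9.6,-1,-36.5]], "rot": [[-0.008,0.067,0],[-0.008,0.067,0],[0,0,0],[0,0,0],[0,0,0],[0,0,0],[0,0,0],[0,0,0],[0,0,0],[0,0,0]], "hand": [0.8,0.8,0.8,0.8,0.8,0.8,0.8,0.8,0.8,0.8]}}

```text
time: 22.1
position: [0.5158, -0.0478, 0.2269]
tool_rot: [-1.577, 0.006, 3.011]
contact_force: [0.5, -0.3, -0.1]
grip_width: 0.0847
```

>>> {"name": "step_arm", "arguments": {"delta_pos": [[-9.6,0,-36.5],[-9.6,0,-36.5],[-9.6,0,-36.5],[0,0,0],[0,0,0]], "rot": [[0,0,0],[0,0,0],[0,0,0],[0,0,0],[0,0,0]], "hand": [0.8,0.8,0.8,0.8,0.8]}}

```text
time: 22.52
position: [0.5582, 0.0568, 0.2266]
tool_rot: [-1.577, 0.004, 3.015]
contact_force: [-0.1, -0.0, 0.0]
grip_width: 0.0847
```

```bash
python3 - <<'E'
from h import *
st();e=tgt(0,-.13);plan([.559,.055,.06],e)
f=grab('wrist','w11')
c=np.array([[.559,.055]]);a=-.13
k=np.array([[29,29],[29,-29],[-29,-29],[-29,29]])/1000@np.array([[np.cos(a),np.sin(a)],[-np.sin(a),np.cos(a)]])+c
p=proj(f,np.c_[k,np.full(4,.114)]);im=f['pixels'][:,:,::-1].copy();cv2.polylines(im,[p.round().astype(int)],True,(0,255,0),1);cv2.imwrite('pics/w11o.png',im)
E
```

```text
t 22.52 q [-0.    0.1   1.31  0.01  1.72  1.7 ] p [0.5582 0.0568 0.2266] rot [-1.577  0.004  3.015] F [-0.1 -0.   0. ] w 0.0847
rotvec [ 0.006  0.003 -0.004] then shift mm [ -1.1 166.6   1.6] rows 1.0 5.553578919650945
```

View pics/w11o.png

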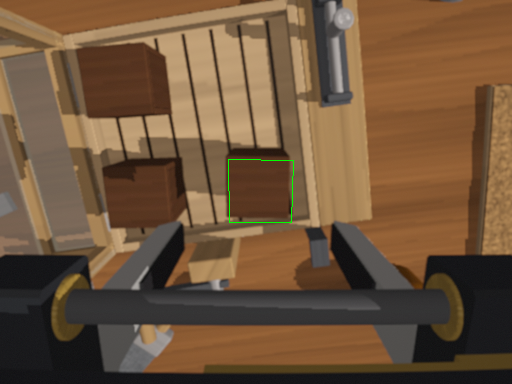

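>>> {"name": "step_arm", "arguments": {"delta_pos": [[-1,25,1],[0,28,0],[0,28,0],[0,28,0],[0,28,0],[0,20,0],[0,8,0],[0,0,0],[0,0,0],[0,0,0]], "rot": [[0,0,0],[0,0,0],[0,0,0],[0,0,0],[0,0,0],[0,0,0],[0,0,0],[0,0,0],[0,0,0],[0,0,0]], "hand": [0.8,0.8,0.8,0.8,0.8,0.8,0.8,0.8,-1,-1], "force": 20}}

```text
time: 23.4
position: [0.5603, 0.0532, 0.0625]
tool_rot: [-1.577, 0.005, 3.009]
contact_force: [-0.2, 1.0, 0.2]
grip_width: 0.0744
```

>>> {"name": "step_arm", "arguments": {"delta_pos": [[0,0,0],[0,0,0],[0,0,0],[0,-10,0],[0,-10,0]], "rot": [[0,0,0],[0,0,0],[0,0,0],[0,0,0],[0,0,0]], "hand": [-1,-1,-1,-1,-1]}}

```text
time: 23.82
position: [0.558, 0.0536, 0.0799]
tool_rot: [-1.576, -0.001, 3.01]
contact_force: [1.1, -1.2, -2.6]
grip_width: 0.0583
```

```bash
python3 - <<'E'
from h import *
st()
E
```

```text
t 23.82 q [-0.01  0.17  1.53  0.01  1.44  1.69] p [0.558  0.0536 0.0799] rot [-1.576e+00 -1.000e-03  3.010e+00] F [ 1.1 -1.2 -2.6] w 0.0583
```

>>> {"name": "step_arm", "arguments": {"delta_pos": [[0,-30,0],[0,-35,0],[0,-35,0],[0,-20,0],[3.7,0,36],[3.7,0,36],[3.7,0,36],[3.7,0,36],[3.7,0,36],[3.7,0,36]], "rot": [[0,0,0],[0,0,0],[0,0,0],[0,0,0],[0,0,0],[0,0,0],[0,0,0],[0,0,0],[0,0,0],[0,0,0]], "hand": [-1,-1,-1,-1,-1,-1,-1,-1,-1,-1]}}

```text
time: 24.65
position: [0.5074, -0.1598, 0.1997]
tool_rot: [-1.576, 0.002, 3.01]
contact_force: [0.6, -0.6, -1.0]
grip_width: 0.0581
```

>>> {"name": "step_arm", "arguments": {"delta_pos": [[3.7,0,36],[3.7,0,36],[3.7,0,36],[3.7,0,36],[3.7,0,36],[0,0,0],[0,0,0],[0,0,0]], "rot": [[0,0,0],[0,0,0],[0,0,0],[0,0,0],[0,0,0],[0,-0.065,0],[0,-0.065,0],[0,0,0]], "hand": [-1,-1,-1,-1,-1,-1,-1,-1]}}

```text
time: 25.32
position: [0.4656, -0.3352, 0.198]
tool_rot: [-1.577, 0.002, 3.139]
contact_force: [-0.4, -0.1, -2.3]
grip_width: 0.0578
```

>>> {"name": "step_arm", "arguments": {"delta_pos": [[0,0,0],[0,0,0],[0,0,0],[0,0,0],[0,0,0],[0,0,0],[0,0,0],[0,0,0],[0,0,0],[0,0,0]], "rot": [[0,0,0.118],[0,0,0.118],[0,0,0.118],[0,0,0.118],[0,0,0.118],[0,0,0.118],[0,0,0.118],[0,0,0.118],[0,0,0.118],[0,0,0.118]], "hand": [-1,-1,-1,-1,-1,-1,-1,-1,-1,-1]}}

```text
time: 26.15
position: [0.4657, -0.3344, 0.1993]
tool_rot: [-1.576, 1.187, 3.134]
contact_force: [0.6, -0.1, -2.3]
grip_width: 0.0583
```

```bash
python3 - <<'E'
from h import *
st();plan([.466,-.33,.06],tgt(1.3,0));grab('side','s12')
E
```

```text
t 26.15 q [-1.33 -0.18  2.09  1.27  1.23 -0.24] p [ 0.4657 -0.3344  0.1993] rot [-1.576  1.187  3.134] F [ 0.6 -0.1 -2.3] w 0.0583
rotvec [-0.002 -0.003  0.113] then shift mm [134.2  37.6  -4.4] rows 1.0 4.472396364635295
```

View pics/s12.png

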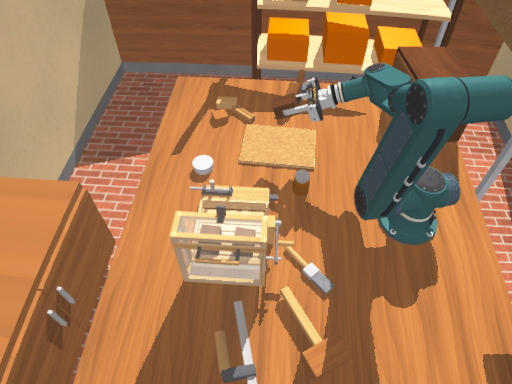

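>>> {"name": "step_arm", "arguments": {"delta_pos": [[0,0,0],[27,7.5,-4],[27,7.5,0],[27,7.5,0],[27,7.5,0],[20,5.5,0],[8,2,0],[4,1,0],[0,0,0]], "rot": [[0,0,0.113],[0,0,0],[0,0,0],[0,0,0],[0,0,0],[0,0,0],[0,0,0],[0,0,0],[0,0,0]], "hand": [-1,-1,-1,-1,-1,-1,-1,-1,-1]}}

```text
time: 26.95
position: [0.4655, -0.3292, 0.0519]
tool_rot: [-1.598, 1.293, 3.116]
contact_force: [0.6, 0.2, -1.7]
grip_width: 0.058
```

```bash
python3 - <<'E'
from h import *
st();plan([.466,-.33,.051],tgt(1.3,0));f=grab('side','s13')
cv2.imwrite('pics/s13c.png',cv2.resize(f['pixels'][70:220,220:400,::-1],None,fx=3.5,fy=3.5,interpolation=cv2.INTER_CUBIC))
E
```

```text
t 26.95 q [-1.36  0.22  2.21  1.54  1.23 -0.81] p [ 0.4655 -0.3292  0.0519] rot [-1.598  1.293  3.116] F [ 0.6  0.2 -1.7] w 0.058
rotvec [ 0.002 -0.007  0.007] then shift mm [0.7 0.7 0.8] rows 1.0 0.026772311045171922
```

View pics/s13c.png

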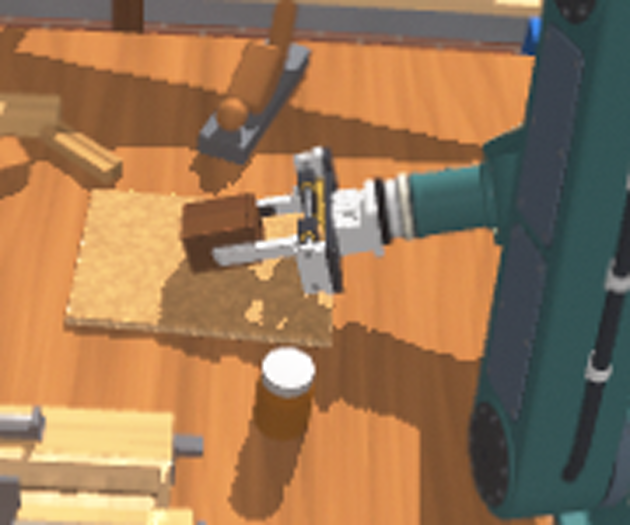

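>>> {"name": "step_arm", "arguments": {"delta_pos": [[2,0.5,0],[1,0,0],[0,0,0],[0,0,0],[0,0,0],[0,0,0],[0,0,0]], "rot": [[0,0,0],[0,0,0],[0,0,0],[0,0,0],[0,0,0],[0,0,0],[0,0,0]], "hand": [-1,-1,-1,0.35,0.45,0.8,0.8]}}

```text
time: 27.58
position: [0.4647, -0.3296, 0.0497]
tool_rot: [-1.591, 1.295, 3.12]
contact_force: [0.1, -0.2, -0.2]
grip_width: 0.0783
```

```bash
python3 - <<'E'
from h import *
st();f=grab('side','s14')
cv2.imwrite('pics/s14c.png',cv2.resize(f['pixels'][70:220,220:400,::-1],None,fx=3.5,fy=3.5,interpolation=cv2.INTER_CUBIC))
E
```

```text
t 27.58 q [-1.36  0.22  2.21  1.54  1.23 -0.82] p [ 0.4647 -0.3296  0.0497] rot [-1.591  1.295  3.12 ] F [ 0.1 -0.2 -0.2] w 0.0783
```

View pics/s14c.png

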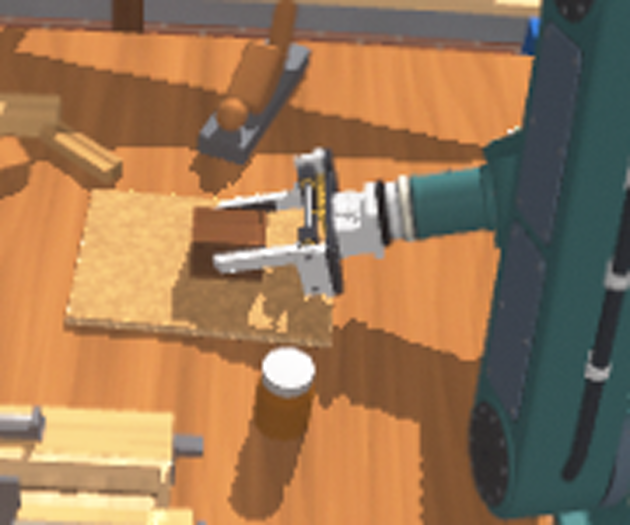

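```bash
python3 - <<'E'
from h import *
f=load('s14')
for a,b in [(194,207),(267,208),(190,243),(266,243)]: print(onplane(f,a/3.5+220-.4,b/3.5+70-.4,.07).round(4))
P=cloud(f)
for a,b in [(230,222),(205,222),(255,222)]: print(P[int(b/3.5+70),int(a/3.5+220)].round(4))
E
```

```text
[ 0.4925 -0.3557  0.07  ]
[ 0.4086 -0.3609  0.07  ]
[ 0.4942 -0.2952  0.07  ]
[ 0.4091 -0.3022  0.07  ]
[ 0.4517 -0.3337  0.0699]
[ 0.4795 -0.3303  0.071 ]
[ 0.4239 -0.3345  0.0713]
```

>>> {"name": "step_arm", "arguments": {"delta_pos": [[0,0,0],[0,0,0],[0,0,0],[0,0,0],[0,0,0],[0,0,0],[0,0,0],[0,0,0],[0,0,0],[0,0,0]], "rot": [[0,0,-0.12],[0,0,-0.12],[0,0,-0.12],[0,0,-0.12],[0,0,-0.12],[0,0,-0.12],[0,0,-0.12],[0,0,-0.12],[0,0,-0.12],[0,0,-0.12]], "hand": [0.8,0.8,0.8,0.8,0.8,0.8,0.8,0.8,0.8,0.8]}}

```text
time: 28.47
position: [0.4652, -0.3287, 0.0503]
tool_rot: [-1.577, 0.119, 3.141]
contact_force: [-0.1, 0.8, -0.3]
grip_width: 0.0844
```

```bash
python3 - <<'E'
from h import *
st();plan([.452,-.33,.024],tgt(-.15,0))
E
```

```text
t 28.47 q [-0.77  0.15  1.63  0.09  1.29  0.78] p [ 0.4652 -0.3287  0.0503] rot [-1.577  0.119  3.141] F [-0.1  0.8 -0.3] w 0.0844
rotvec [ 0.007  0.    -0.269] then shift mm [ 9.1 27.9  1.3] rows 3.0 0.9314184616607519
```

>>> {"name": "step_arm", "arguments": {"delta_pos": [[0,0,0],[0,0,0],[2,14,0],[2,13,0],[0,0,0],[0,0,0],[0,0,0],[0,0,0],[0,0,0],[0,0,0]], "rot": [[0,0,-0.12],[0,0,-0.12],[0,0,-0.03],[0,0,0],[0,0,0],[0,0,0],[0,0,0],[0,0,0],[0,0,0],[0,0,0]], "hand": [0.8,0.8,0.8,0.8,0.8,-1,-1,-1,-1,-1]}}

```text
time: 29.3
position: [0.4575, -0.3287, 0.0233]
tool_rot: [-1.579, -0.146, -3.14]
contact_force: [0.1, 0.5, 1.9]
grip_width: 0.0581
```

```bash
python3 - <<'E'
from h import *
st()
E
```

```text
t 29.3 q [-0.67  0.32  1.48 -0.08  1.47  0.91] p [ 0.4575 -0.3287  0.0233] rot [-1.579 -0.146 -3.14 ] F [0.1 0.5 1.9] w 0.0581
```

>>> {"name": "step_arm", "arguments": {"delta_pos": [[0,-15,0],[0,-25,0],[0,-30,0],[0,-20,0],[0,0,0],[0,0,0],[0,0,0],[0,0,0],[0,0,0],[0,0,0]], "rot": [[0,0,0],[0,0,0],[0,0,0],[0,0,0.11],[0,0,0.12],[0,0,0.12],[0,0,0.12],[0,0,0.12],[0,0,0.12],[0,0,0.12]], "hand": [-1,-1,-1,-1,-1,-1,-1,-1,-1,-1]}}

```text
time: 30.13
position: [0.4703, -0.3294, 0.113]
tool_rot: [-1.577, 0.689, 3.138]
contact_force: [-0.3, 0.8, -2.3]
grip_width: 0.058
```

>>> {"name": "step_arm", "arguments": {"delta_pos": [[0,0,0],[0,0,0],[0,0,0],[0,0,0],[0,0,0],[0,0,0],[0,0,0]], "rot": [[0,0,0.12],[0,0,0.12],[0,0,0.12],[0,0,0.12],[0,0,0.12],[0,0,0.08],[0,0,0]], "hand": [-1,-1,-1,-1,-1,-1,-1]}}

```text
time: 30.72
position: [0.4689, -0.3275, 0.1063]
tool_rot: [-1.662, 1.359, 3.051]
contact_force: [-0.5, 0.7, -1.9]
grip_width: 0.0576
```

```bash
python3 - <<'E'
from h import *
st();plan([.584,-.385,.08],tgt(1.37,0))
f=grab('side','s15')
cv2.imwrite('pics/s15c.png',cv2.resize(f['pixels'][70:220,220:400,::-1],None,fx=3.5,fy=3.5,interpolation=cv2.INTER_CUBIC))
E
```

```text
t 30.72 q [-1.37  0.12  2.21  1.55  1.28 -0.72] p [ 0.4689 -0.3275  0.1063] rot [-1.662  1.359  3.051] F [-0.5  0.7 -1.9] w 0.0576
rotvec [ 0.002 -0.019  0.01 ] then shift mm [  2.8 118.   57.5] rows 1.0 3.9339745412116343
```

View pics/s15c.png

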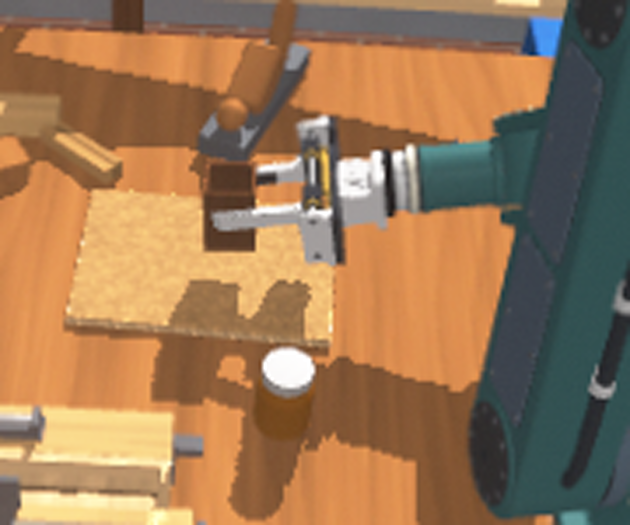

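>>> {"name": "step_arm", "arguments": {"delta_pos": [[0.5,24,11.5],[0.5,24,11.5],[0.5,24,11.5],[0.5,24,11.5],[0.5,22,11.5],[0,0,0],[0,0,0]], "rot": [[0.002,-0.019,0.01],[0,0,0],[0,0,0],[0,0,0],[0,0,0],[0,0,0],[0,0,0]], "hand": [-1,-1,-1,-1,-1,-1,-1]}}

```text
time: 31.35
position: [0.5877, -0.3862, 0.088]
tool_rot: [-1.5, 1.373, -3.065]
contact_force: [-0.2, 0.5, -1.7]
grip_width: 0.058
```

```bash
python3 - <<'E'
from h import *
st();plan([.584,-.385,.065],tgt(1.37,0))
E
```

```text
t 31.35 q [-1.13  0.36  1.96  1.73  1.12 -0.76] p [ 0.5877 -0.3862  0.088 ] rot [-1.5    1.373 -3.065] F [-0.2  0.5 -1.7] w 0.058
rotvec [ 0.003  0.015 -0.003] then shift mm [23.3  1.  -1.2] rows 1.0 0.7751662135794459
```

>>> {"name": "step_arm", "arguments": {"delta_pos": [[8,0,0],[7,0,0],[4,0,0],[2,0,0],[2,0,0],[0,0,0]], "rot": [[0.003,0.015,0],[0,0,0],[0,0,0],[0,0,0],[0,0,0],[0,0,0]], "hand": [-1,-1,-1,-1,-1,-1]}}

```text
time: 31.85
position: [0.5809, -0.3863, 0.0627]
tool_rot: [-1.598, 1.372, 3.111]
contact_force: [-0.4, 0.5, -1.9]
grip_width: 0.0578
```

```bash
python3 - <<'E'
from h import *
st();
E
```

```text
t 31.85 q [-1.14  0.41  1.97  1.75  1.13 -0.81] p [ 0.5809 -0.3863  0.0627] rot [-1.598  1.372  3.111] F [-0.4  0.5 -1.9] w 0.0578
```

>>> {"name": "step_arm", "arguments": {"delta_pos": [[1.5,0.3,0],[1.5,0.3,0],[0,0,0]], "rot": [[0,0,0],[0,0,0],[0,0,0]], "hand": [-1,-1,-1]}}

```text
time: 32.1
position: [0.5817, -0.3867, 0.0622]
tool_rot: [-1.587, 1.377, 3.124]
contact_force: [-2.6, 1.2, 6.0]
grip_width: 0.0583
```

```bash
python3 - <<'E'
from h import *
st();f=grab('side','s16')
cv2.imwrite('pics/s16c.png',cv2.resize(f['pixels'][70:220,220:400,::-1],None,fx=3.5,fy=3.5,interpolation=cv2.INTER_CUBIC))
E
```

```text
t 32.1 q [-1.14  0.42  1.97  1.75  1.14 -0.81] p [ 0.5817 -0.3867  0.0622] rot [-1.587  1.377  3.124] F [-2.6  1.2  6. ] w 0.0583
```

View pics/s16c.png

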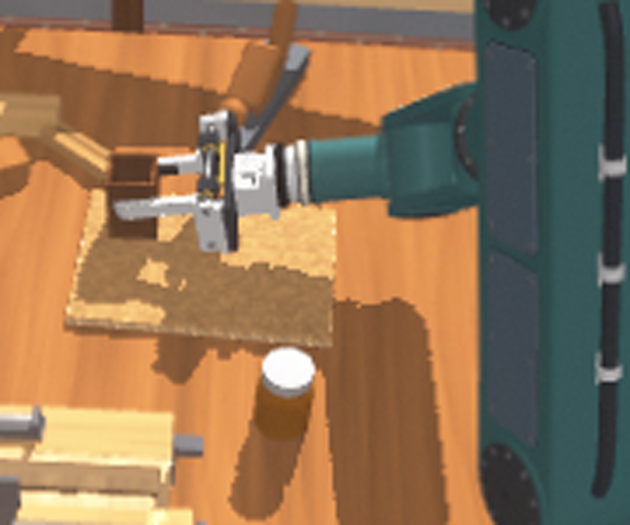

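>>> {"name": "step_arm", "arguments": {"delta_pos": [[0,0,0],[0,0,0],[0,0,0],[0,-20,0],[0,-35,0],[0,-35,0],[-15,-35,0],[-25,-20,0],[-25,0,0]], "rot": [[0,0,0],[0,0,0],[0,0,0],[0,0,0],[0,0,0],[0,0,0],[0,0,0],[0,0,0],[0,0,-0.1]], "hand": [0.5,0.5,0.7,0.7,0.7,0.7,0.7,0.7,0.7]}}

```text
time: 32.9
position: [0.448, -0.3861, 0.1466]
tool_rot: [-1.63, 1.266, 3.075]
contact_force: [0.7, -1.3, -1.4]
grip_width: 0.0796
```

>>> {"name": "step_arm", "arguments": {"delta_pos": [[0,0,0],[0,0,0],[0,0,0],[0,0,0],[0,0,0],[0,0,0],[0,0,0],[0,0,0],[0,0,0],[0,0,0]], "rot": [[0,0,-0.12],[0,0,-0.12],[0,0,-0.12],[0,0,-0.12],[0,0,-0.12],[0,0,-0.12],[0,0,-0.12],[0,0,-0.12],[0,0,-0.12],[0,0,-0.12]], "hand": [0.8,0.8,0.8,0.8,0.8,0.8,0.8,0.8,0.8,0.8]}}

```text
time: 33.73
position: [0.4523, -0.3865, 0.1539]
tool_rot: [-1.572, 0.069, 3.138]
contact_force: [0.6, -0.1, 0.2]
grip_width: 0.0845
```

```bash
cat >> h.py <<'E'
def squats(f,box=(190,270,135,205)):
    P=cloud(f);px=f['pixels'].astype(int)
    m=(px.sum(2)<170)&(P[...,2]>.08)&(P[...,2]<.13)
    k=np.zeros_like(m);k[box[2]:box[3],box[0]:box[1]]=1;m&=k
    n,l,s,c=cv2.connectedComponentsWithStats(m.astype(np.uint8))
    for i in range(1,n):
        if s[i,4]<60: continue
        z=np.median(P[l==i][:,2]); zz=.114 if z>.107 else .100
        v,u=np.nonzero(l==i); W=onplane(f,u,v,zz)
        print(s[i],'z',z.round(4),cv2.minAreaRect((W[:,:2]*1000).astype(np.float32)))
E
python3 - <<'E'
from h import *
st();f=grab('top','t17');squats(f)
cv2.imwrite('pics/t17c.png',cv2.resize(f['pixels'][100:280,130:400,::-1],None,fx=2.9,fy=2.9,interpolation=cv2.INTER_CUBIC))
E
```

```text
t 33.73 q [-0.83  0.16  1.39  0.05  1.54  0.74] p [ 0.4523 -0.3865  0.1539] rot [-1.572  0.069  3.138] F [ 0.6 -0.1  0.2] w 0.0845
[201 146  20  20 218] z 0.0991 ((668.5069580078125, 168.58798217773438), (62.171260833740234, 62.64787673950195), 88.67086029052734)
[201 179  20  20 369] z 0.0993 ((560.1892700195312, 170.5972900390625), (62.159542083740234, 62.11503601074219), 88.68500518798828)
```

View pics/t17c.png

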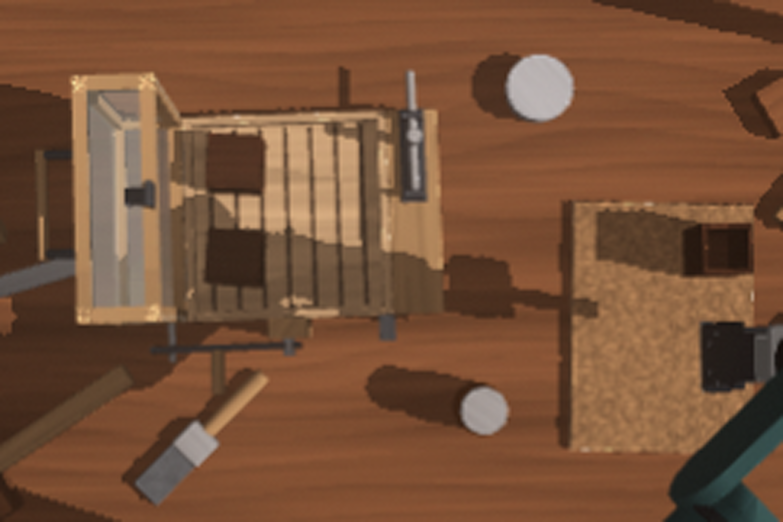

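>>> {"name": "step_arm", "arguments": {"delta_pos": [[0,-30,0],[0,-30,0],[0,-30,0],[0,0,0],[0,0,0],[0,0,0],[0,0,0],[0,0,0],[0,0,0],[0,0,0]], "rot": [[0,0,-0.069],[0,-0.12,0],[0,-0.12,0],[0,-0.12,0],[0,-0.12,0],[0,-0.12,0],[0,-0.12,0],[0,-0.12,0],[0,-0.12,0],[0,-0.12,0]], "hand": [0.7,0.7,0.7,0.7,0.7,0.7,0.7,0.7,0.7,0.7]}}

```text
time: 34.62
position: [0.4493, -0.3864, 0.2413]
tool_rot: [-1.57, 0.007, -2.058]
contact_force: [0.4, 0.3, -0.7]
grip_width: 0.0796
```

>>> {"name": "step_arm", "arguments": {"delta_pos": [[0,0,0],[0,0,0],[0,0,0],[0,0,0],[0,0,0]], "rot": [[0,-0.12,0],[0,-0.12,0],[0,-0.12,0],[0,-0.1,0],[0,0,0]], "hand": [0.7,0.7,0.7,0.7,0.7]}}

```text
time: 35.03
position: [0.4492, -0.3864, 0.2414]
tool_rot: [-1.567, 0.006, -1.603]
contact_force: [0.3, 0.5, -0.9]
grip_width: 0.0802
```

```bash
python3 - <<'E'
from h import *
st();plan([.561,.1715,.24],tgt(0,1.548))
E
```

```text
t 35.03 q [-0.81  0.18  1.2   0.01  1.77 -0.78] p [ 0.4492 -0.3864  0.2414] rot [-1.567  0.006 -1.603] F [ 0.3  0.5 -0.9] w 0.0802
rotvec [-0.004 -0.009 -0.006] then shift mm [-560.3    1.4   99.1] rows 1.0 18.67802540069978
```

>>> {"name": "step_arm", "arguments": {"delta_pos": [[-37,0,6.6],[-37,0,6.6],[-37,0,6.6],[-37,0,6.6],[-37,0,6.6],[-37,0,6.6],[-37,0,6.6],[-37,0,6.6],[-37,0,6.6],[-37,0,6.6]], "rot": [[0,-0.009,-0.006],[0,0,0],[0,0,0],[0,0,0],[0,0,0],[0,0,0],[0,0,0],[0,0,0],[0,0,0],[0,0,0]], "hand": [0.7,0.7,0.7,0.7,0.7,0.7,0.7,0.7,0.7,0.7]}}

```text
time: 35.87
position: [0.5247, -0.0166, 0.2417]
tool_rot: [-1.567, -0.001, -1.598]
contact_force: [0.8, -0.5, 1.1]
grip_width: 0.0799
```

>>> {"name": "step_arm", "arguments": {"delta_pos": [[-37,0,6.6],[-37,0,6.6],[-37,0,6.6],[-37,0,6.6],[-37,0,6.6],[0,0,0],[0,0,0]], "rot": [[0,0,0],[0,0,0],[0,0,0],[0,0,0],[0,0,0],[0,0,0],[0,0,0]], "hand": [0.7,0.7,0.7,0.7,0.7,0.7,0.7]}}

```text
time: 36.45
position: [0.5621, 0.1673, 0.2408]
tool_rot: [-1.569, -0.002, -1.594]
contact_force: [0.9, 0.0, 0.2]
grip_width: 0.08
```

```bash
python3 - <<'E'
from h import *
st();plan([.561,.1715,.06],tgt(0,1.548))
f=grab('wrist','w18');im=f['pixels'][:,:,::-1].copy()
a=-.023
for c in ([.561,.1715],[.6685,.1695]):
    k=np.array([[31,31],[31,-31],[-31,-31],[-31,31]])/1000@np.array([[np.cos(a),np.sin(a)],[-np.sin(a),np.cos(a)]])+c
    p=proj(f,np.c_[k,np.full(4,.1)]);cv2.polylines(im,[p.round().astype(int)],True,(0,255,0),1)
cv2.imwrite('pics/w18o.png',im)
E
```

```text
t 36.45 q [ 0.19  0.16  1.22 -0.    1.76  0.22] p [0.5621 0.1673 0.2408] rot [-1.569 -0.002 -1.594] F [0.9 0.  0.2] w 0.08
rotvec [-0.002 -0.     0.002] then shift mm [ -4.2 180.8  -1.2] rows 1.0 6.028143637063583
```

View pics/w18o.png

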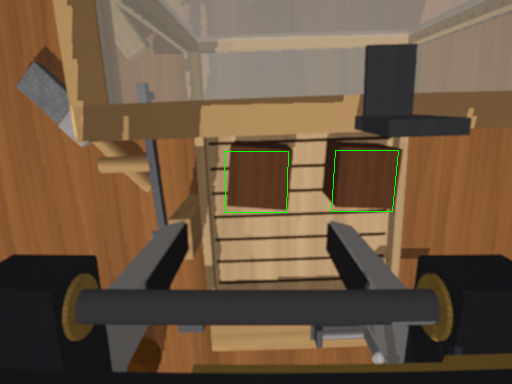

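```bash
python3 - <<'E'
from h import *
f=load('w18');P=cloud(f)
for u,v in [(365,125),(415,120),(465,125),(415,60),(415,134),(420,110)]: print(u,v,P[v,u].round(3))
f=load('t17');P=cloud(f)
for a,b in [(130,195),(140,195),(150,186),(150,195),(150,205),(158,195),(160,250)]: print(a,b,P[int(b/2.9+100),int(a/2.9+130)].round(3))
E
```

```text
365 125 [0.601 0.231 0.303]
415 120 [0.608 0.233 0.325]
465 125 [0.624 0.231 0.323]
415 60 [0.62  0.254 0.295]
415 134 [0.608 0.229 0.325]
420 110 [0.626 0.236 0.291]
130 195 [0.611 0.253 0.294]
140 195 [0.611 0.242 0.293]
150 186 [0.615 0.228 0.325]
150 195 [0.607 0.228 0.325]
150 205 [0.599 0.228 0.325]
158 195 [0.611 0.226 0.288]
160 250 [0.559 0.227 0.271]
```

```bash
python3 - <<'E'
from h import *
plan([.561,.172,.059],tgt(0.08,1.548))
E
```

```text
rotvec [-0.003 -0.002  0.082] then shift mm [  8.4 182.1  -1.3] rows 1.0 6.07009788369813
```

>>> {"name": "step_arm", "arguments": {"delta_pos": [[0,0,0],[1.2,27,0],[1.2,28,0],[1.2,28,-1],[1.2,28,0],[1.2,28,0],[1.2,22,0],[1.2,14,0],[0,7,0],[0,0,0]], "rot": [[-0.003,-0.002,0.082],[0,0,0],[0,0,0],[0,0,0],[0,0,0],[0,0,0],[0,0,0],[0,0,0],[0,0,0],[0,0,0]], "hand": [0.7,0.7,0.7,0.7,0.7,0.7,0.7,0.7,0.7,0.7]}}

```text
time: 37.33
position: [0.5604, 0.1702, 0.0579]
tool_rot: [-1.574, 0.08, -1.596]
contact_force: [0.1, -0.2, 0.0]
grip_width: 0.0799
```

>>> {"name": "step_arm", "arguments": {"delta_pos": [[0,0,0],[0,0,0],[0,0,0],[0,0,0],[0,0,0]], "rot": [[0,0,0],[0,0,0],[0,0,0],[0,0,0],[0,0,0]], "hand": [-1,-1,-1,-1,-1], "force": 20}}

```text
time: 37.75
position: [0.5632, 0.1719, 0.0619]
tool_rot: [-1.566, 0.08, -1.593]
contact_force: [-1.0, -1.3, 4.8]
grip_width: 0.0627
```

```bash
python3 - <<'E'
from h import *
st()
E
```

```text
t 37.75 q [0.15 0.22 1.51 0.08 1.39 0.16] p [0.5632 0.1719 0.0619] rot [-1.566  0.08  -1.593] F [-1.  -1.3  4.8] w 0.0627
```

>>> {"name": "step_arm", "arguments": {"delta_pos": [[0,-15,0],[0,-30,0],[0,-35,0],[0,-35,0],[0,-35,0],[0,-25,0],[0,0,0]], "rot": [[0,0,0],[0,0,0],[0,0,0],[0,0,0],[0,0,0],[0,0,0],[0,0,0]], "hand": [-1,-1,-1,-1,-1,-1,-1]}}

```text
time: 38.33
position: [0.5639, 0.1583, 0.2419]
tool_rot: [-1.558, 0.083, -1.592]
contact_force: [0.1, 1.1, 0.1]
grip_width: 0.0629
```

```bash
python3 - <<'E'
from h import *
st();plan([.466,-.33,.20])
E
```

```text
t 38.33 q [0.13 0.14 1.25 0.08 1.73 0.16] p [0.5639 0.1583 0.2419] rot [-1.558  0.083 -1.592] F [0.1 1.1 0.1] w 0.0629
rotvec [0. 0. 0.] then shift mm [ 4.92e+02  2.00e-01 -8.74e+01] rows 0.0 16.400999675204368
```

>>> {"name": "step_arm", "arguments": {"delta_pos": [[35,0,-6.2],[35,0,-6.2],[35,0,-6.2],[35,0,-6.2],[35,0,-6.2],[35,0,-6.2],[35,0,-6.2],[35,0,-6.2],[35,0,-6.2],[35,0,-6.2]], "rot": [[0,0,0],[0,0,0],[0,0,0],[0,0,0],[0,0,0],[0,0,0],[0,0,0],[0,0,0],[0,0,0],[0,0,0]], "hand": [-1,-1,-1,-1,-1,-1,-1,-1,-1,-1]}}

```text
time: 39.17
position: [0.4902, -0.1904, 0.2038]
tool_rot: [-1.573, 0.082, -1.593]
contact_force: [0.7, -0.7, -1.5]
grip_width: 0.0628
```

>>> {"name": "step_arm", "arguments": {"delta_pos": [[35,0,-6.2],[35,0,-6.2],[35,0,-6.2],[35,0,-6.2],[0,0,0],[0,0,0],[0,0,0],[0,0,0],[0,0,0],[0,0,0]], "rot": [[0,0,0],[0,0,0],[0,0,0],[0,0,0],[0,0.12,0],[0,0.12,0],[0,0.12,0],[0,0.12,0],[0,0.12,0],[0,0.12,0]], "hand": [-1,-1,-1,-1,-1,-1,-1,-1,-1,-1]}}

```text
time: 40.0
position: [0.463, -0.3277, 0.1924]
tool_rot: [-1.628, 0.061, -2.321]
contact_force: [0.7, -0.3, -2.4]
grip_width: 0.0629
```

>>> {"name": "step_arm", "arguments": {"delta_pos": [[0,0,0],[0,0,0],[0,0,0],[0,0,0],[0,0,0],[0,0,0],[0,0,0]], "rot": [[0,0.12,0],[0,0.12,0],[0,0.12,0],[0,0.12,0],[0,0.12,0],[0,0.12,0],[0,0.11,0]], "hand": [-1,-1,-1,-1,-1,-1,-1]}}

```text
time: 40.58
position: [0.4631, -0.3275, 0.1924]
tool_rot: [-1.654, -0.001, 3.135]
contact_force: [0.0, 0.6, -1.5]
grip_width: 0.063
```

>>> {"name": "step_arm", "arguments": {"delta_pos": [[0,0,0],[0,0,0],[0,0,0],[0,0,0],[0,0,0],[0,0,0],[0,0,0],[0,0,0],[0,0,0],[0,0,0]], "rot": [[0,0,0.12],[0,0,0.12],[0,0,0.12],[0,0,0.12],[0,0,0.12],[0,0,0.12],[0,0,0.12],[0,0,0.12],[0,0,0.12],[0,0,0.12]], "hand": [-1,-1,-1,-1,-1,-1,-1,-1,-1,-1]}}

```text
time: 41.42
position: [0.4627, -0.3281, 0.1937]
tool_rot: [-1.792, 1.198, 2.931]
contact_force: [0.4, 1.0, -2.5]
grip_width: 0.0631
```

```bash
python3 - <<'E'
from h import *
st();plan([.458,-.328,.065],tgt(1.37,0))
E
```

```text
t 41.42 q [-1.35 -0.15  2.1   1.29  1.26 -0.21] p [ 0.4627 -0.3281  0.1937] rot [-1.792  1.198  2.931] F [ 0.4  1.  -2.5] w 0.0631
rotvec [ 0.018 -0.078  0.164] then shift mm [ 1.271e+02  2.110e+01 -1.000e-01] rows 2.0 4.23510092164691
```

>>> {"name": "step_arm", "arguments": {"delta_pos": [[0,0,0],[0,0,0],[26,4.3,0],[26,4.3,0],[26,4.3,0],[26,4.3,0],[22,4,0],[5,1,0],[3,1,0],[0,0,0]], "rot": [[0.009,-0.039,0.082],[0.009,-0.039,0.082],[0,0,0],[0,0,0],[0,0,0],[0,0,0],[0,0,0],[0,0,0],[0,0,0],[0,0,0]], "hand": [-1,-1,-1,-1,-1,-1,-1,-1,-1,-1]}}

```text
time: 42.25
position: [0.4592, -0.3279, 0.0584]
tool_rot: [-1.584, 1.366, 3.132]
contact_force: [0.4, -0.2, -2.0]
grip_width: 0.0625
```

```bash
python3 - <<'E'
from h import *
st();plan([.458,-.328,.052],tgt(1.37,0))
f=grab('side','s20')
cv2.imwrite('pics/s20c.png',cv2.resize(f['pixels'][70:220,220:400,::-1],None,fx=3.5,fy=3.5,interpolation=cv2.INTER_CUBIC))
E
```

```text
t 42.25 q [-1.4   0.26  2.22  1.58  1.3  -0.89] p [ 0.4592 -0.3279  0.0584] rot [-1.584  1.366  3.132] F [ 0.4 -0.2 -2. ] w 0.0625
rotvec [ 0.004 -0.002  0.004] then shift mm [6.5 0.1 0.1] rows 1.0 0.216613344102177
```

View pics/s20c.png

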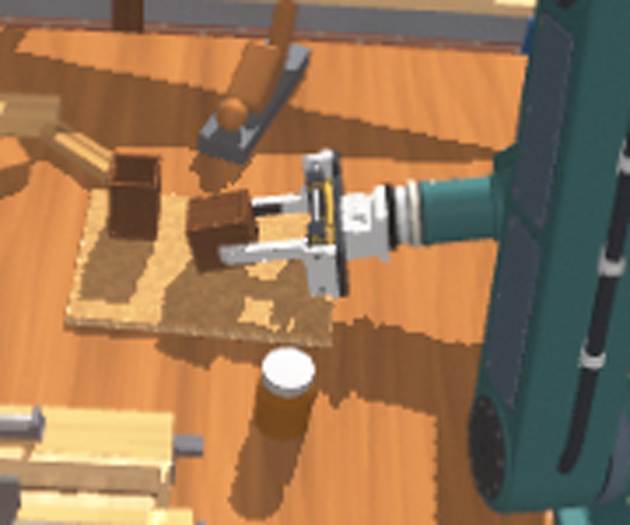

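Lower until contact, then release gently.

>>> {"name": "step_arm", "arguments": {"delta_pos": [[3,0,0],[3,0,0],[2,0,0],[0,0,0]], "rot": [[0,0,0],[0,0,0],[0,0,0],[0,0,0]], "hand": [-1,-1,-1,-1]}}

```text
time: 42.63
position: [0.4575, -0.3285, 0.0513]
tool_rot: [-1.57, 1.366, -3.137]
contact_force: [-0.7, 0.8, -1.5]
grip_width: 0.0629
```

>>> {"name": "step_arm", "arguments": {"delta_pos": [[0,0,0],[0,0,0],[0,0,0],[0,0,0],[0,0,0]], "rot": [[0,0,0],[0,0,0],[0,0,0],[0,0,0],[0,0,0]], "hand": [0.5,0.5,0.8,0.8,0.8]}}

```text
time: 43.05
position: [0.4576, -0.3285, 0.0514]
tool_rot: [-1.572, 1.367, -3.139]
contact_force: [0.7, 0.7, -0.5]
grip_width: 0.0838
```

```bash
python3 - <<'E'
from h import *
st()
f=grab('side','s21')
cv2.imwrite('pics/s21c.png',cv2.resize(f['pixels'][70:220,220:400,::-1],None,fx=3.5,fy=3.5,interpolation=cv2.INTER_CUBIC))
E
```

```text
t 43.05 q [-1.4   0.29  2.22  1.58  1.31 -0.91] p [ 0.4576 -0.3285  0.0514] rot [-1.572  1.367 -3.139] F [ 0.7  0.7 -0.5] w 0.0838
```

View pics/s21c.png

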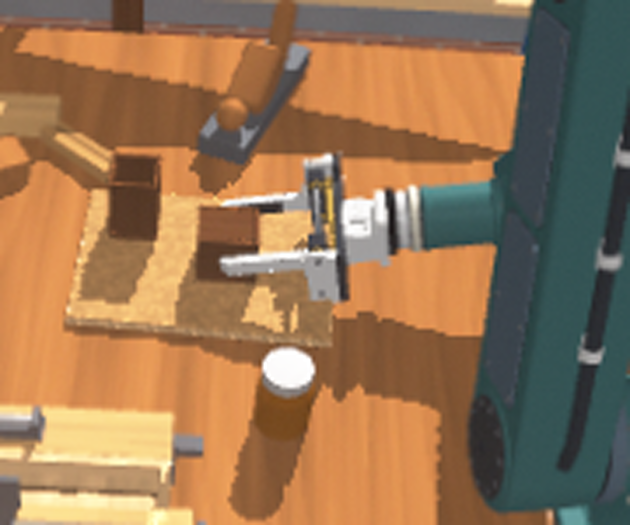

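```bash
python3 - <<'E'
from h import *
f=load('s21')
for a,b in [(199,207),(259,208),(197,246),(258,246)]: print(onplane(f,a/3.5+220-.4,b/3.5+70-.4,.074).round(4))
E
```

```text
[ 0.4867 -0.3516  0.074 ]
[ 0.418  -0.3556  0.074 ]
[ 0.4861 -0.2867  0.074 ]
[ 0.4183 -0.2923  0.074 ]
```

>>> {"name": "step_arm", "arguments": {"delta_pos": [[0,0,0],[0,0,0],[0,0,0],[0,0,0],[0,0,0],[0,0,0],[0,0,0],[0,0,0],[0,0,0],[0,0,0]], "rot": [[0,0,-0.12],[0,0,-0.12],[0,0,-0.12],[0,0,-0.12],[0,0,-0.12],[0,0,-0.12],[0,0,-0.12],[0,0,-0.12],[0,0,-0.12],[0,0,-0.12]], "hand": [0.8,0.8,0.8,0.8,0.8,0.8,0.8,0.8,0.8,0.8]}}

```text
time: 43.93
position: [0.4579, -0.3278, 0.0522]
tool_rot: [-1.571, 0.185, -3.137]
contact_force: [-0.0, 0.4, -0.5]
grip_width: 0.0847
```

```bash
python3 - <<'E'
from h import *
st();plan([.452,-.329,.026],tgt(-.15,0))
E
```

```text
t 43.93 q [-0.81  0.09  1.69  0.14  1.24  0.72] p [ 0.4579 -0.3278  0.0522] rot [-1.571  0.185 -3.137] F [-0.   0.4 -0.5] w 0.0847
rotvec [ 0.     0.005 -0.335] then shift mm [ 1.9 26.8  1.2] rows 3.0 0.8943838570926194
```

>>> {"name": "step_arm", "arguments": {"delta_pos": [[0,0,0],[0,0,0],[-3,13,-2],[-3,13,-2],[0,0,0],[0,0,0],[0,0,0],[0,0,0],[0,0,0],[0,0,0]], "rot": [[0,0,-0.12],[0,0,-0.12],[0,0,-0.095],[0,0,0],[0,0,0],[0,0,0],[0,0,0],[0,0,0],[0,0,0],[0,0,0]], "hand": [0.8,0.8,0.8,0.8,0.8,-1,-1,-1,-1,-1]}}

```text
time: 44.77
position: [0.4606, -0.3242, 0.0254]
tool_rot: [-1.572, -0.144, -3.137]
contact_force: [-1.3, -0.6, 1.8]
grip_width: 0.0625
```

```bash
python3 - <<'E'
from h import *
st()
E
```

```text
t 44.77 q [-0.66  0.31  1.48 -0.09  1.47  0.92] p [ 0.4606 -0.3242  0.0254] rot [-1.572 -0.144 -3.137] F [-1.3 -0.6  1.8] w 0.0625
```

>>> {"name": "step_arm", "arguments": {"delta_pos": [[0,-15,0],[0,-25,0],[0,-30,0],[0,-20,0],[0,0,0],[0,0,0],[0,0,0],[0,0,0],[0,0,0],[0,0,0]], "rot": [[0,0,0],[0,0,0],[0,0,0],[0,0,0.11],[0,0,0.12],[0,0,0.12],[0,0,0.12],[0,0,0.12],[0,0,0.12],[0,0,0.12]], "hand": [-1,-1,-1,-1,-1,-1,-1,-1,-1,-1]}}

```text
time: 45.6
position: [0.4737, -0.3241, 0.1149]
tool_rot: [-1.569, 0.691, -3.136]
contact_force: [0.2, 0.6, -2.0]
grip_width: 0.0623
```

>>> {"name": "step_arm", "arguments": {"delta_pos": [[0,0,0],[0,0,0],[0,0,0],[0,0,0],[0,0,0],[0,0,0],[0,0,0]], "rot": [[0,0,0.12],[0,0,0.12],[0,0,0.12],[0,0,0.12],[0,0,0.12],[0,0,0.08],[0,0,0]], "hand": [-1,-1,-1,-1,-1,-1,-1]}}

```text
time: 46.18
position: [0.4723, -0.3223, 0.1081]
tool_rot: [-1.633, 1.361, 3.083]
contact_force: [-0.5, 0.7, -2.3]
grip_width: 0.0618
```

```bash
python3 - <<'E'
from h import *
st();plan([.584,-.285,.088],tgt(1.38,0))
E
```

```text
t 46.18 q [-1.35  0.12  2.22  1.56  1.27 -0.72] p [ 0.4723 -0.3223  0.1081] rot [-1.633  1.361  3.083] F [-0.5  0.7 -2.3] w 0.0618
rotvec [ 0.005 -0.012  0.019] then shift mm [ -1.4 113.5 -37.3] rows 1.0 3.782230919692536
```

>>> {"name": "step_arm", "arguments": {"delta_pos": [[0,12,-18],[0,12,-18],[0,22,-1],[0,24,0],[0,24,0],[0,18,0],[0,0,0],[0,0,0]], "rot": [[0.005,-0.012,0.019],[0,0,0],[0,0,0],[0,0,0],[0,0,0],[0,0,0],[0,0,0],[0,0,0]], "hand": [-1,-1,-1,-1,-1,-1,-1,-1]}}

```text
time: 46.85
position: [0.585, -0.2858, 0.0932]
tool_rot: [-1.507, 1.383, -3.073]
contact_force: [0.0, -0.9, -1.8]
grip_width: 0.0619
```

```bash
python3 - <<'E'
from h import *
st();plan([.584,-.285,.06],tgt(1.38,0))
E
```

```text
t 46.85 q [-1.03  0.22  2.16  1.85  1.07 -0.84] p [ 0.585  -0.2858  0.0932] rot [-1.507  1.383 -3.073] F [ 0.  -0.9 -1.8] w 0.0619
rotvec [ 0.004  0.013 -0.003] then shift mm [32.8  5.3 -0.8] rows 1.0 1.0926534248256865
```

>>> {"name": "step_arm", "arguments": {"delta_pos": [[9,1.5,-0.5],[9,1.5,0],[7,1,0],[3,0.5,0],[2,0.5,0],[0,0,0]], "rot": [[0.004,0.013,-0.003],[0,0,0],[0,0,0],[0,0,0],[0,0,0],[0,0,0]], "hand": [-1,-1,-1,-1,-1,-1]}}

```text
time: 47.35
position: [0.5828, -0.2861, 0.0607]
tool_rot: [-1.59, 1.379, 3.118]
contact_force: [0.1, -0.1, -2.2]
grip_width: 0.062
```

```bash
python3 - <<'E'
from h import *
st()
f=grab('side','s22')
cv2.imwrite('pics/s22c.png',cv2.resize(f['pixels'][70:220,220:400,::-1],None,fx=3.5,fy=3.5,interpolation=cv2.INTER_CUBIC))
E
```

```text
t 47.35 q [-1.03  0.3   2.16  1.89  1.08 -0.92] p [ 0.5828 -0.2861  0.0607] rot [-1.59   1.379  3.118] F [ 0.1 -0.1 -2.2] w 0.062
```

View pics/s22c.png

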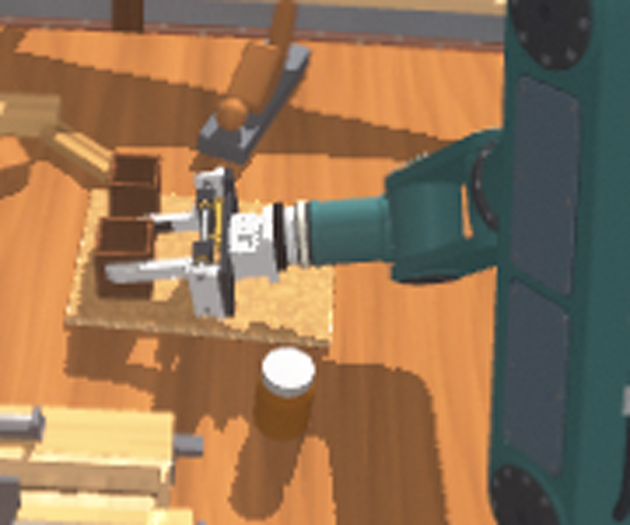

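>>> {"name": "step_arm", "arguments": {"delta_pos": [[2,0,0],[1.5,0,0],[1.5,0,0],[0,0,0]], "rot": [[0,0,0],[0,0,0],[0,0,0],[0,0,0]], "hand": [-1,-1,-1,-1]}}

```text
time: 47.73
position: [0.5827, -0.2863, 0.0582]
tool_rot: [-1.582, 1.384, 3.128]
contact_force: [-2.9, 0.6, 3.4]
grip_width: 0.0618
```

```bash
python3 - <<'E'
from h import *
st()
E
```

```text
t 47.73 q [-1.03  0.32  2.16  1.9   1.09 -0.93] p [ 0.5827 -0.2863  0.0582] rot [-1.582  1.384  3.128] F [-2.9  0.6  3.4] w 0.0618
```

Contact; release and back out, then turn upright and head for the last pot.

>>> {"name": "step_arm", "arguments": {"delta_pos": [[0,0,0],[0,0,0],[0,0,0],[0,-20,0],[0,-35,0],[0,-35,0],[-15,-35,0],[-25,-20,0],[-25,0,0]], "rot": [[0,0,0],[0,0,0],[0,0,0],[0,0,0],[0,0,0],[0,0,0],[0,0,0],[0,0,0],[0,0,-0.1]], "hand": [0.5,0.5,0.7,0.7,0.7,0.7,0.7,0.7,0.7]}}

```text
time: 48.48
position: [0.4483, -0.2857, 0.1391]
tool_rot: [-1.621, 1.292, 3.086]
contact_force: [1.2, -0.8, -1.3]
grip_width: 0.0798
```

>>> {"name": "step_arm", "arguments": {"delta_pos": [[0,0,0],[0,0,0],[0,0,0],[0,0,0],[0,0,0],[0,0,0],[0,0,0],[0,0,0],[0,0,0],[0,0,0]], "rot": [[0,0,-0.12],[0,0,-0.12],[0,0,-0.12],[0,0,-0.12],[0,0,-0.12],[0,0,-0.12],[0,0,-0.12],[0,0,-0.12],[0,0,-0.12],[0,0,-0.12]], "hand": [0.7,0.7,0.7,0.7,0.7,0.7,0.7,0.7,0.7,0.7]}}

```text
time: 49.32
position: [0.4521, -0.2854, 0.1442]
tool_rot: [-1.572, 0.094, -3.141]
contact_force: [-0.7, -0.8, -0.2]
grip_width: 0.0797
```

>>> {"name": "step_arm", "arguments": {"delta_pos": [[0,-30,0],[0,-30,0],[0,-30,0],[0,0,0],[0,0,0],[0,0,0],[0,0,0],[0,0,0],[0,0,0],[0,0,0]], "rot": [[0,0,-0.08],[0,-0.12,0],[0,-0.12,0],[0,-0.12,0],[0,-0.12,0],[0,-0.12,0],[0,-0.12,0],[0,-0.12,0],[0,-0.12,0],[0,-0.12,0]], "hand": [0.7,0.7,0.7,0.7,0.7,0.7,0.7,0.7,0.7,0.7]}}

```text
time: 50.15
position: [0.4475, -0.2853, 0.232]
tool_rot: [-1.558, 0.012, -2.055]
contact_force: [-0.4, -0.1, -1.0]
grip_width: 0.0796
```

>>> {"name": "step_arm", "arguments": {"delta_pos": [[0,0,0],[0,0,0],[0,0,0],[0,0,0],[0,0,0]], "rot": [[0,-0.12,0],[0,-0.12,0],[0,-0.12,0],[0,-0.1,0],[0,0,0]], "hand": [0.7,0.7,0.7,0.7,0.7]}}

```text
time: 50.57
position: [0.4475, -0.2853, 0.232]
tool_rot: [-1.554, 0.005, -1.599]
contact_force: [-0.1, -0.8, -0.3]
grip_width: 0.0801
```

```bash
python3 - <<'E'
from h import *
st();plan([.669,.1695,.24],tgt(0,1.548));f=grab('top','t23');squats(f)
cv2.imwrite('pics/t23c.png',cv2.resize(f['pixels'][100:280,130:400,::-1],None,fx=2.9,fy=2.9,interpolation=cv2.INTER_CUBIC))
E
```

```text
t 50.57 q [-0.68  0.03  1.38  0.01  1.72 -0.65] p [ 0.4475 -0.2853  0.232 ] rot [-1.554  0.005 -1.599] F [-0.1 -0.8 -0.3] w 0.0801
rotvec [-0.017 -0.006 -0.005] then shift mm [-459.8   -8.   211.1] rows 1.0 15.325344149171654
[201 146  20  20 194] z 0.0992 ((668.5072631835938, 168.58819580078125), (62.17153549194336, 62.64754104614258), 88.67182159423828)
```

View pics/t23c.png

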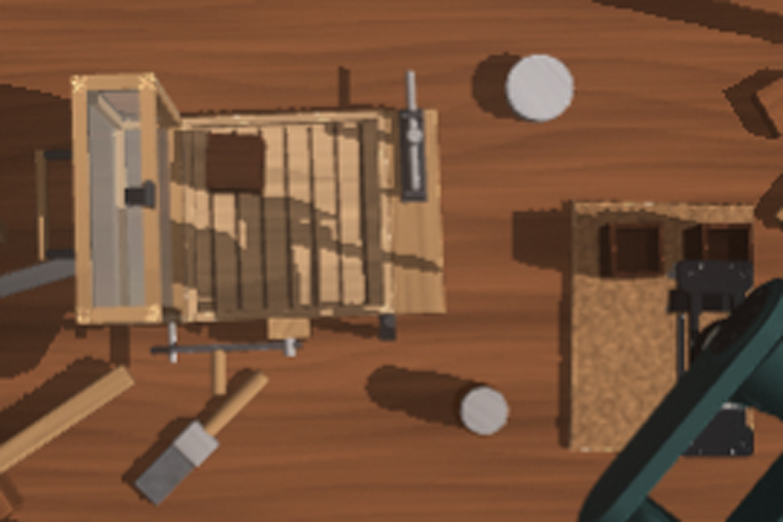

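>>> {"name": "step_arm", "arguments": {"delta_pos": [[-35,0,16.2],[-35,-1,16.2],[-35,-1,16.2],[-35,-1,16.2],[-35,-1,16.2],[-35,-1,16.2],[-35,-1,16.2],[-35,-1,16.2],[-35,-1,16.2],[-35,0,16.2]], "rot": [[-0.017,-0.006,-0.005],[0,0,0],[0,0,0],[0,0,0],[0,0,0],[0,0,0],[0,0,0],[0,0,0],[0,0,0],[0,0,0]], "hand": [0.7,0.7,0.7,0.7,0.7,0.7,0.7,0.7,0.7,0.7]}}

```text
time: 51.45
position: [0.6189, 0.0622, 0.241]
tool_rot: [-1.57, -0.001, -1.598]
contact_force: [1.5, -0.9, -0.0]
grip_width: 0.0796
```

>>> {"name": "step_arm", "arguments": {"delta_pos": [[-35,0,16.2],[-35,0,16.2],[-35,0,16.2],[0,0,0],[0,0,0]], "rot": [[0,0,0],[0,0,0],[0,0,0],[0,0,0.08],[0,0,0]], "hand": [0.7,0.7,0.7,0.7,0.7]}}

```text
time: 51.87
position: [0.6698, 0.165, 0.2377]
tool_rot: [-1.575, 0.079, -1.596]
contact_force: [0.9, -0.9, -0.1]
grip_width: 0.0795
```

```bash
python3 - <<'E'
from h import *
st();plan([.670,.170,.059],tgt(.08,1.548))
f=grab('wrist','w24');im=f['pixels'][:,:,::-1].copy()
a=-.023
for c in ([.670,.1705],):
    k=np.array([[31,31],[31,-31],[-31,-31],[-31,31]])/1000@np.array([[np.cos(a),np.sin(a)],[-np.sin(a),np.cos(a)]])+c
    p=proj(f,np.c_[k,np.full(4,.1)]);cv2.polylines(im,[p.round().astype(int)],True,(0,255,0),1)
cv2.imwrite('pics/w24o.png',im)
E
```

```text
t 51.87 q [0.12 0.39 0.94 0.08 1.8  0.16] p [0.6698 0.165  0.2377] rot [-1.575  0.079 -1.596] F [ 0.9 -0.9 -0.1] w 0.0795
rotvec [ 0.004 -0.003  0.001] then shift mm [9.300e+00 1.786e+02 1.000e-01] rows 1.0 5.951736145529904
```

View pics/w24o.png

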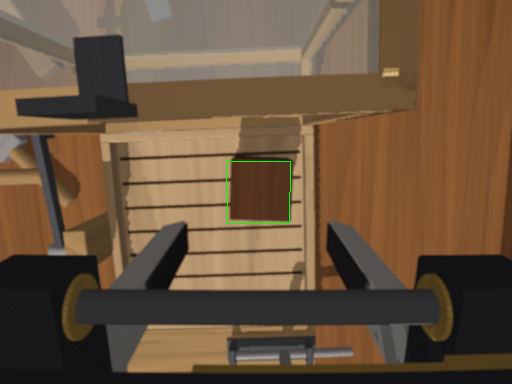

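Outline lies on the pot's top, spot on. Descend and grip.

>>> {"name": "step_arm", "arguments": {"delta_pos": [[1.3,27,0],[1.3,28,0],[1.3,28,0],[1.3,28,0],[1.3,28,0],[1.3,22,0],[1.3,12,0],[0,5,0],[0,0,0],[0,0,0]], "rot": [[0.004,-0.003,0],[0,0,0],[0,0,0],[0,0,0],[0,0,0],[0,0,0],[0,0,0],[0,0,0],[0,0,0],[0,0,0]], "hand": [0.7,0.7,0.7,0.7,0.7,0.7,0.7,0.7,0.7,-1]}}

```text
time: 52.75
position: [0.6713, 0.1687, 0.0646]
tool_rot: [-1.563, 0.08, -1.593]
contact_force: [0.2, 0.0, -0.1]
grip_width: 0.076
```

>>> {"name": "step_arm", "arguments": {"delta_pos": [[0,0,0],[0,0,0],[0,0,0],[0,0,0]], "rot": [[0,0,0],[0,0,0],[0,0,0],[0,0,0]], "hand": [-1,-1,-1,-1]}}

```text
time: 53.08
position: [0.6719, 0.1691, 0.0652]
tool_rot: [-1.561, 0.08, -1.592]
contact_force: [-0.1, -0.2, 4.7]
grip_width: 0.0624
```

```bash
python3 - <<'E'
from h import *
st()
E
```

```text
t 53.08 q [0.13 0.44 1.22 0.08 1.46 0.14] p [0.6719 0.1691 0.0652] rot [-1.561  0.08  -1.592] F [-0.1 -0.2  4.7] w 0.0624
```

>>> {"name": "step_arm", "arguments": {"delta_pos": [[0,-15,0],[0,-30,0],[0,-35,0],[0,-35,0],[0,-35,0],[0,-25,0],[0,0,0]], "rot": [[0,0,0],[0,0,0],[0,0,0],[0,0,0],[0,0,0],[0,0,0],[0,0,0]], "hand": [-1,-1,-1,-1,-1,-1,-1]}}

```text
time: 53.67
position: [0.6715, 0.1552, 0.2453]
tool_rot: [-1.553, 0.081, -1.591]
contact_force: [0.2, -0.4, 0.2]
grip_width: 0.0624
```

```bash
python3 - <<'E'
from h import *
st();plan([.458,-.328,.20])
E
```

```text
t 53.67 q [0.1  0.38 0.95 0.08 1.79 0.14] p [0.6715 0.1552 0.2453] rot [-1.553  0.081 -1.591] F [ 0.2 -0.4  0.2] w 0.0624
rotvec [0. 0. 0.] then shift mm [ 489.5    2.1 -203.6] rows 0.0 16.317672497664525
```

>>> {"name": "step_arm", "arguments": {"delta_pos": [[35,0,-14.5],[35,0,-14.5],[35,0,-14.5],[35,0,-14.5],[35,0,-14.5],[35,0,-14.5],[35,0,-14.5],[35,0,-14.5],[35,0,-14.5],[35,0,-14.5]], "rot": [[0,0,0],[0,0,0],[0,0,0],[0,0,0],[0,0,0],[0,0,0],[0,0,0],[0,0,0],[0,0,0],[0,0,0]], "hand": [-1,-1,-1,-1,-1,-1,-1,-1,-1,-1]}}

```text
time: 54.5
position: [0.5149, -0.1913, 0.2059]
tool_rot: [-1.569, 0.081, -1.592]
contact_force: [1.2, -0.8, -1.8]
grip_width: 0.0623
```

>>> {"name": "step_arm", "arguments": {"delta_pos": [[35,0,-14.5],[35,0,-14.5],[35,0,-14.5],[35,0,-14.5],[0,0,0],[0,0,0],[0,0,0],[0,0,0],[0,0,0],[0,0,0]], "rot": [[0,0,0],[0,0,0],[0,0,0],[0,0,0],[-0.015,0,-0.08],[0,0.12,0],[0,0.12,0],[0,0.12,0],[0,0.12,0],[0,0.12,0]], "hand": [-1,-1,-1,-1,-1,-1,-1,-1,-1,-1]}}

```text
time: 55.33
position: [0.455, -0.3279, 0.1945]
tool_rot: [-1.583, -0.006, -2.198]
contact_force: [-0.1, -0.1, -1.1]
grip_width: 0.0617
```

>>> {"name": "step_arm", "arguments": {"delta_pos": [[0,0,0],[0,0,0],[0,0,0],[0,0,0],[0,0,0],[0,0,0],[0,0,0],[0,0,0]], "rot": [[0,0.12,0],[0,0.12,0],[0,0.12,0],[0,0.12,0],[0,0.12,0],[0,0.12,0],[0,0.12,0],[0,0.11,0]], "hand": [-1,-1,-1,-1,-1,-1,-1,-1]}}

```text
time: 56.0
position: [0.4551, -0.3278, 0.1944]
tool_rot: [-1.573, -0.013, 3.136]
contact_force: [-0.4, -0.0, -1.5]
grip_width: 0.0621
```

>>> {"name": "step_arm", "arguments": {"delta_pos": [[0,0,0],[0,0,0],[0,0,0],[0,0,0],[0,0,0],[0,0,0],[0,0,0],[0,0,0],[0,0,0],[0,0,0]], "rot": [[0,0,0.12],[0,0,0.12],[0,0,0.12],[0,0,0.12],[0,0,0.12],[0,0,0.12],[0,0,0.12],[0,0,0.12],[0,0,0.12],[0,0,0.12]], "hand": [-1,-1,-1,-1,-1,-1,-1,-1,-1,-1]}}

```text
time: 56.83
position: [0.4548, -0.3282, 0.1958]
tool_rot: [-1.57, 1.194, 3.139]
contact_force: [0.8, 0.2, -2.7]
grip_width: 0.0623
```

```bash
python3 - <<'E'
from h import *
st();plan([.448,-.328,.065],tgt(1.37,0))
E
```

```text
t 56.83 q [-1.36 -0.19  2.12  1.28  1.25 -0.27] p [ 0.4548 -0.3282  0.1958] rot [-1.57   1.194  3.139] F [ 0.8  0.2 -2.7] w 0.0623
rotvec [-0.004 -0.001  0.176] then shift mm [129.5  19.4  -0.2] rows 2.0 4.317740130588686
```

>>> {"name": "step_arm", "arguments": {"delta_pos": [[0,0,0],[0,0,0],[28,4,0],[28,4,0],[28,4,0],[28,4,0],[18,3,0],[7,1,0],[4,0,0],[0,0,0]], "rot": [[0,0,0.088],[0,0,0.088],[0,0,0],[0,0,0],[0,0,0],[0,0,0],[0,0,0],[0,0,0],[0,0,0],[0,0,0]], "hand": [-1,-1,-1,-1,-1,-1,-1,-1,-1,-1]}}

```text
time: 57.67
position: [0.4466, -0.3281, 0.0541]
tool_rot: [-1.582, 1.365, 3.13]
contact_force: [0.5, -1.1, -1.2]
grip_width: 0.0621
```

>>> {"name": "step_arm", "arguments": {"delta_pos": [[1,0,0],[1,0,0],[0,0,0]], "rot": [[0,0,0],[0,0,0],[0,0,0]], "hand": [-1,-1,-1]}}

```text
time: 57.92
position: [0.4465, -0.3293, 0.0541]
tool_rot: [-1.557, 1.366, -3.128]
contact_force: [0.6, 0.5, -1.8]
grip_width: 0.0623
```

```bash
python3 - <<'E'
from h import *
st()
E
```

```text
t 57.92 q [-1.43  0.27  2.23  1.56  1.32 -0.91] p [ 0.4465 -0.3293  0.0541] rot [-1.557  1.366 -3.128] F [ 0.6  0.5 -1.8] w 0.0623
```

>>> {"name": "step_arm", "arguments": {"delta_pos": [[2,0,0],[1,0,0],[0,0,0],[0,0,0],[0,0,0],[0,0,0],[0,0,0],[0,0,0],[0,0,0]], "rot": [[0,0,0],[0,0,0],[0,0,0],[0,0,0],[0,0,0],[0,0,0],[0,0,0],[0,0,0],[0,0,0]], "hand": [-1,-1,-1,-1,0.5,0.5,0.8,0.8,0.8]}}

```text
time: 58.67
position: [0.4458, -0.3289, 0.0504]
tool_rot: [-1.568, 1.366, -3.139]
contact_force: [-0.2, -0.1, -0.3]
grip_width: 0.0839
```

```bash
python3 - <<'E'
from h import *
st()
f=grab('side','s25')
cv2.imwrite('pics/s25c.png',cv2.resize(f['pixels'][70:220,220:400,::-1],None,fx=3.5,fy=3.5,interpolation=cv2.INTER_CUBIC))
E
```

```text
t 58.67 q [-1.43  0.28  2.23  1.56  1.33 -0.92] p [ 0.4458 -0.3289  0.0504] rot [-1.568  1.366 -3.139] F [-0.2 -0.1 -0.3] w 0.0839
```

View pics/s25c.png

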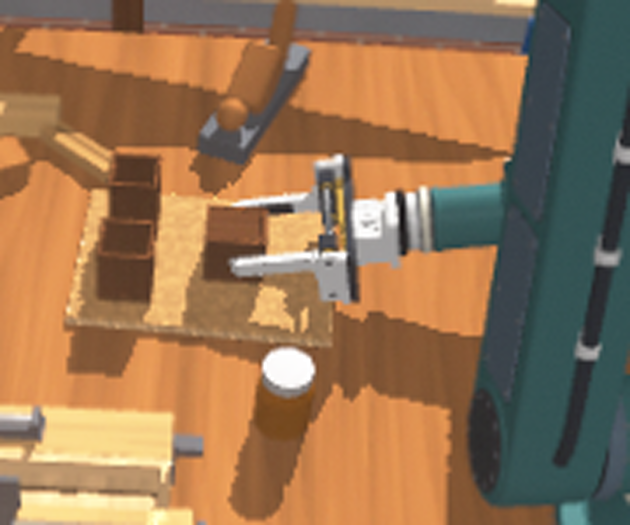

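```bash
python3 - <<'E'
from h import *
f=load('s25')
for a,b in [(209,206),(267,207),(205,243),(266,243)]: print(onplane(f,a/3.5+220-.4,b/3.5+70-.4,.074).round(4))
E
```

```text
[ 0.4754 -0.3543  0.074 ]
[ 0.4089 -0.3581  0.074 ]
[ 0.4774 -0.2923  0.074 ]
[ 0.4094 -0.2979  0.074 ]
```

>>> {"name": "step_arm", "arguments": {"delta_pos": [[0,0,0],[0,0,0],[0,0,0],[0,0,0],[0,0,0],[0,0,0],[0,0,0],[0,0,0],[0,0,0],[0,0,0]], "rot": [[0,0,-0.12],[0,0,-0.12],[0,0,-0.12],[0,0,-0.12],[0,0,-0.12],[0,0,-0.12],[0,0,-0.12],[0,0,-0.12],[0,0,-0.12],[0,0,-0.12]], "hand": [0.8,0.8,0.8,0.8,0.8,0.8,0.8,0.8,0.8,0.8]}}

```text
time: 59.55
position: [0.4461, -0.3285, 0.0515]
tool_rot: [-1.569, 0.179, -3.141]
contact_force: [0.5, -0.0, 0.9]
grip_width: 0.0849
```

```bash
python3 - <<'E'
from h import *
st();plan([.451,-.325,.026],tgt(-.15,0))
E
```

```text
t 59.55 q [-0.82  0.08  1.71  0.14  1.24  0.71] p [ 0.4461 -0.3285  0.0515] rot [-1.569  0.179 -3.141] F [ 0.5 -0.   0.9] w 0.0849
rotvec [-0.001  0.001 -0.329] then shift mm [-8.7 24.5 -3.5] rows 3.0 0.8157646849965893
```

>>> {"name": "step_arm", "arguments": {"delta_pos": [[0,0,0],[0,0,0],[-4,12,-2],[-5,12,-1.5],[0,0,0],[0,0,0],[0,0,0],[0,0,0],[0,0,0],[0,0,0]], "rot": [[0,0,-0.12],[0,0,-0.12],[0,0,-0.089],[0,0,0],[0,0,0],[0,0,0],[0,0,0],[0,0,0],[0,0,0],[0,0,0]], "hand": [0.8,0.8,0.8,0.8,0.8,-1,-1,-1,-1,-1]}}

```text
time: 60.38
position: [0.4518, -0.3254, 0.0261]
tool_rot: [-1.571, -0.145, -3.141]
contact_force: [-1.2, -0.3, 0.4]
grip_width: 0.0618
```

>>> {"name": "step_arm", "arguments": {"delta_pos": [[0,-15,0],[0,-25,0],[0,-30,0],[0,-20,0],[0,0,0],[0,0,0],[0,0,0],[0,0,0],[0,0,0],[0,0,0]], "rot": [[0,0,0],[0,0,0],[0,0,0],[0,0,0.11],[0,0,0.12],[0,0,0.12],[0,0,0.12],[0,0,0.12],[0,0,0.12],[0,0,0.12]], "hand": [-1,-1,-1,-1,-1,-1,-1,-1,-1,-1]}}

```text
time: 61.22
position: [0.465, -0.3252, 0.1157]
tool_rot: [-1.567, 0.691, -3.139]
contact_force: [1.0, 1.2, -1.9]
grip_width: 0.062
```

>>> {"name": "step_arm", "arguments": {"delta_pos": [[0,0,0],[0,0,0],[0,0,0],[0,0,0],[0,0,0],[0,0,0],[0,0,0]], "rot": [[0,0,0.12],[0,0,0.12],[0,0,0.12],[0,0,0.12],[0,0,0.12],[0,0,0.08],[0,0,0]], "hand": [-1,-1,-1,-1,-1,-1,-1]}}

```text
time: 61.8
position: [0.4637, -0.3235, 0.1091]
tool_rot: [-1.626, 1.361, 3.086]
contact_force: [-0.8, 0.3, -1.5]
grip_width: 0.0617
```

```bash
python3 - <<'E'
from h import *
st();plan([.462,-.325,.065],tgt(1.38,0))
f=grab('side','s26')
cv2.imwrite('pics/s26c.png',cv2.resize(f['pixels'][70:220,220:400,::-1],None,fx=3.5,fy=3.5,interpolation=cv2.INTER_CUBIC))
E
```

```text
t 61.8 q [-1.38  0.11  2.22  1.55  1.29 -0.72] p [ 0.4637 -0.3235  0.1091] rot [-1.626  1.361  3.086] F [-0.8  0.3 -1.5] w 0.0617
rotvec [ 0.001 -0.012  0.019] then shift mm [43.6  6.7  1.5] rows 1.0 1.4546752379811336
```

View pics/s26c.png

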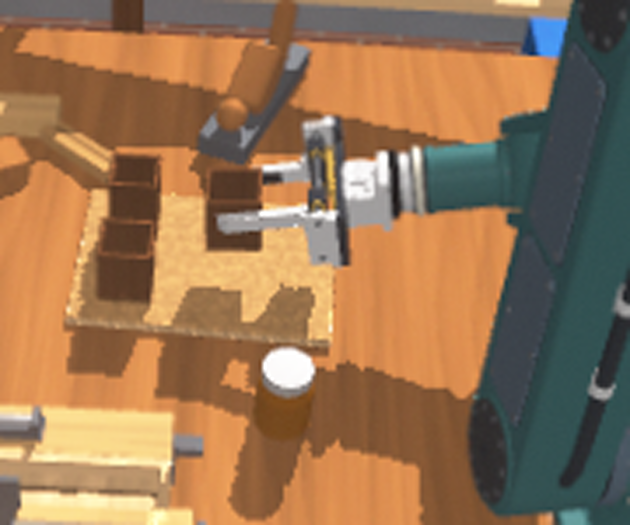

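>>> {"name": "step_arm", "arguments": {"delta_pos": [[14,2,0.5],[14,2,0.5],[10,2,0.5],[5,1,0],[3,0,0],[2,0,0],[0,0,0]], "rot": [[0,-0.012,0.019],[0,0,0],[0,0,0],[0,0,0],[0,0,0],[0,0,0],[0,0,0]], "hand": [-1,-1,-1,-1,-1,-1,-1]}}

```text
time: 62.43
position: [0.4634, -0.3269, 0.0663]
tool_rot: [-1.506, 1.383, -3.074]
contact_force: [0.6, 0.3, -1.9]
grip_width: 0.0619
```

>>> {"name": "step_arm", "arguments": {"delta_pos": [[1.5,0,0],[1.5,0,0],[0,0,0]], "rot": [[0,0,0],[0,0,0],[0,0,0]], "hand": [-1,-1,-1]}}

```text
time: 62.68
position: [0.4626, -0.3266, 0.0627]
tool_rot: [-1.514, 1.383, -3.082]
contact_force: [-0.0, 0.3, -1.6]
grip_width: 0.0623
```

```bash
python3 - <<'E'
from h import *
st()
E
```

```text
t 62.68 q [-1.39  0.27  2.22  1.6   1.31 -0.91] p [ 0.4626 -0.3266  0.0627] rot [-1.514  1.383 -3.082] F [-0.   0.3 -1.6] w 0.0623
```

>>> {"name": "step_arm", "arguments": {"delta_pos": [[2,0,0],[2,0,0],[1,0,0],[0,0,0]], "rot": [[0,0,0],[0,0,0],[0,0,0],[0,0,0]], "hand": [-1,-1,-1,-1]}}

```text
time: 63.02
position: [0.4617, -0.3268, 0.0585]
tool_rot: [-1.518, 1.385, -3.086]
contact_force: [-1.4, 0.7, 1.8]
grip_width: 0.0619
```

```bash
python3 - <<'E'
from h import *
st()
E
```

```text
t 63.02 q [-1.39  0.28  2.22  1.6   1.32 -0.93] p [ 0.4617 -0.3268  0.0585] rot [-1.518  1.385 -3.086] F [-1.4  0.7  1.8] w 0.0619
```

>>> {"name": "step_arm", "arguments": {"delta_pos": [[0,0,0],[0,0,0],[0,0,0],[-15,-8,0],[-25,-8,0],[-25,-8,0],[-25,0,0],[-25,0,0],[-25,0,0]], "rot": [[0,0,0],[0,0,0],[0,0,0],[0,0,0],[0,0,0],[0,0,0],[0,0,0],[0,0,0],[0,0,0]], "hand": [0.5,0.5,0.8,0.8,0.8,0.8,0.8,0.8,0.8]}}

```text
time: 63.77
position: [0.4641, -0.3249, 0.2008]
tool_rot: [-1.517, 1.383, -3.085]
contact_force: [0.1, 0.4, 0.3]
grip_width: 0.0847
```

>>> {"name": "step_arm", "arguments": {"delta_pos": [[-20,-25,0],[-20,-25,0],[-20,-25,0],[0,-25,0],[0,-25,0],[0,-25,0],[0,0,0]], "rot": [[0,0,0],[0,0,0],[0,0,0],[0,0,-0.12],[0,0,-0.12],[0,0,-0.12],[0,0,-0.12]], "hand": [0.8,0.8,0.8,0.8,0.8,0.8,0.8]}}

```text
time: 64.35
position: [0.327, -0.3272, 0.2975]
tool_rot: [-1.546, 0.897, -3.127]
contact_force: [0.5, -0.8, -0.3]
grip_width: 0.0848
```

```bash
python3 - <<'E'
from h import *
st()
f=grab('side','s27')
cv2.imwrite('pics/s27c.png',cv2.resize(f['pixels'][70:290,180:400,::-1],None,fx=2.7,fy=2.7,interpolation=cv2.INTER_CUBIC))
P=cloud(f); px=f['pixels'].astype(int)
f=grab('top','t27')
cv2.imwrite('pics/t27c.png',cv2.resize(f['pixels'][100:280,130:400,::-1],None,fx=2.9,fy=2.9,interpolation=cv2.INTER_CUBIC))
E
```

```text
t 64.35 q [-1.58 -0.43  1.89  0.9   1.64  0.07] p [ 0.327  -0.3272  0.2975] rot [-1.546  0.897 -3.127] F [ 0.5 -0.8 -0.3] w 0.0848
```

View pics/s27c.png

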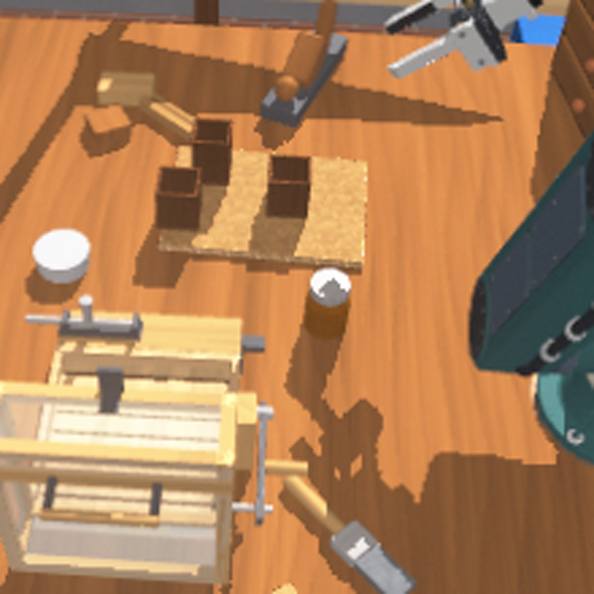

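View pics/t27c.png

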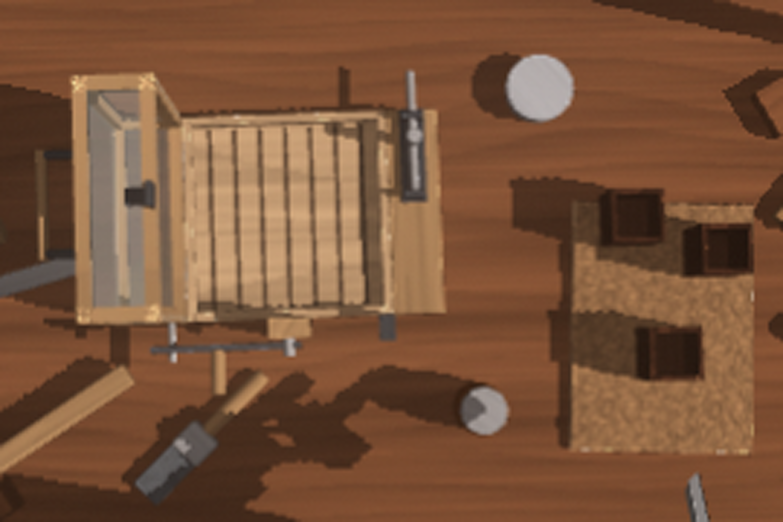

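```bash
python3 - <<'E'
from h import *
f=load('t27');P=cloud(f);px=f['pixels'].astype(int)
m=(px.sum(2)<150);k=np.zeros_like(m);k[160:240,330:400]=1;m&=k&(P[...,2]>.02)
n,l,s,c=cv2.connectedComponentsWithStats(m.astype(np.uint8))
for i in range(1,n):
    if s[i,4]<60: continue
    q=P[l==i];print(s[i],np.percentile(q[:,2],[5,50,95]).round(3))
p=lambda L:[onplane(f,a/2.9+130-.35,b/2.9+100-.35,z).round(4)[:2] for a,b,z in L]
print('F2 rim',p([(613,190,.082),(663,189,.082),(665,238,.082),(613,240,.082)]))
print('tall',p([(699,224,.096),(752,224,.096),(752,272,.096),(700,272,.096)]))
print('F3',p([(651,328,.082),(703,328,.082),(703,378,.082),(651,379,.082)]))
print('board',p([(572,202,.012),(752,203,.012),(752,452,.012),(571,449,.012)]))
f=load('s27');p=lambda L:[onplane(f,a/2.7+180-.4,b/2.7+70-.4,z).round(4)[:2] for a,b,z in L]
print('side F2',p([(162,167,.082),(203,168,.082),(157,195,.082),(200,196,.082),(157,220,.012),(200,230,.012)]))
E
```

```text
[336 165  23  20 348] [0.021 0.056 0.084]
[365 177  25  18 336] [0.022 0.07  0.099]
[349 213  23  18 313] [0.021 0.051 0.084]
F2 rim [array([ 0.6291, -0.2625]), array([ 0.629 , -0.3201]), array([ 0.5727, -0.3204]), array([ 0.5717, -0.2605])]
tall [array([ 0.5867, -0.3562]), array([ 0.5854, -0.4169]), array([ 0.5309, -0.4147]), array([ 0.5322, -0.3553])]
F3 [array([ 0.4702, -0.3008]), array([ 0.4687, -0.3605]), array([ 0.4118, -0.3585]), array([ 0.4122, -0.2989])]
board [array([ 0.6234, -0.2277]), array([ 0.6175, -0.4458]), array([ 0.3187, -0.4347]), array([ 0.328 , -0.2175])]
side F2 [array([ 0.6313, -0.3152]), array([ 0.5712, -0.3177]), array([ 0.632 , -0.2559]), array([ 0.5707, -0.2586]), array([ 0.6368, -0.2752]), array([ 0.5711, -0.2594])]
```

>>> {"name": "step_arm", "arguments": {"delta_pos": [[0,0,0],[0,0,0],[0,0,0],[0,0,0],[0,0,0],[0,0,0],[0,0,0],[0,0,0],[0,0,0],[0,0,0]], "rot": [[0,0,-0.115],[0,0,-0.115],[0,0,-0.115],[0,0,-0.115],[0,0,-0.115],[0,0,-0.115],[0,0,-0.115],[0,0,-0.08],[0,-0.12,0],[0,-0.12,0]], "hand": [0.7,0.7,0.7,0.7,0.7,0.7,0.7,0.7,0.7,0.7]}}

```text
time: 65.28
position: [0.3316, -0.3227, 0.2908]
tool_rot: [-1.566, 0.014, -2.886]
contact_force: [-0.3, -0.7, 0.1]
grip_width: 0.0798
```

>>> {"name": "step_arm", "arguments": {"delta_pos": [[0,0,0],[0,0,0],[0,0,0],[0,0,0],[0,0,0],[0,0,0],[0,0,0],[0,0,0],[0,0,0],[0,0,0]], "rot": [[0,-0.12,0],[0,-0.12,0],[0,-0.12,0],[0,-0.12,0],[0,-0.12,0],[0,-0.12,0],[0,-0.12,0],[0,-0.12,0],[0,-0.12,0],[0,-0.12,0]], "hand": [0.7,0.7,0.7,0.7,0.7,0.7,0.7,0.7,0.7,0.7]}}

```text
time: 66.12
position: [0.3301, -0.323, 0.2913]
tool_rot: [-1.555, 0.0, -1.689]
contact_force: [0.4, 0.6, -0.3]
grip_width: 0.0803
```

```bash
python3 - <<'E'
from h import *
st();plan([.601,-.290,.18],tgt(0,1.55))
E
```

```text
t 66.12 q [-0.91 -0.12  1.41  0.01  1.84 -0.78] p [ 0.3301 -0.323   0.2913] rot [-1.555  0.    -1.689] F [ 0.4  0.6 -0.3] w 0.0803
rotvec [-0.015 -0.097  0.001] then shift mm [-38.7 111.3 270.2] rows 1.0 9.00510032354496
```

>>> {"name": "step_arm", "arguments": {"delta_pos": [[-4.3,0,30],[-4.3,0,30],[-4.3,6,30],[-4.3,6,30],[-4.3,12,30],[-4.3,14,30],[-4.3,20,30],[-4.3,24,30],[-4.3,28,30],[0,0,0]], "rot": [[-0.015,-0.097,0],[0,0,0],[0,0,0],[0,0,0],[0,0,0],[0,0,0],[0,0,0],[0,0,0],[0,0,0],[0,0,0]], "hand": [0.7,0.7,0.7,0.7,0.7,0.7,0.7,0.7,0.7,0.7]}}

```text
time: 66.95
position: [0.6019, -0.2931, 0.1712]
tool_rot: [-1.584, 0.006, -1.595]
contact_force: [-0.7, 0.3, -2.6]
grip_width: 0.0799
```

```bash
python3 - <<'E'
from h import *
st();plan([.601,-.290,.042],tgt(0,1.55))
f=grab('wrist','w28');im=f['pixels'][:,:,::-1].copy()
a=-.02
for c in ([.601,-.290],):
    k=np.array([[31,31],[31,-31],[-31,-31],[-31,31]])/1000@np.array([[np.cos(a),np.sin(a)],[-np.sin(a),np.cos(a)]])+c
    p=proj(f,np.c_[k,np.full(4,.082)]);cv2.polylines(im,[p.round().astype(int)],True,(0,255,0),1)
cv2.imwrite('pics/w28o.png',im)
E
```

```text
t 66.95 q [-0.54  0.38  1.09 -0.    1.69 -0.51] p [ 0.6019 -0.2931  0.1712] rot [-1.584  0.006 -1.595] F [-0.7  0.3 -2.6] w 0.0799
rotvec [ 0.014 -0.003 -0.006] then shift mm [ -3.1 129.2  -0.9] rows 1.0 4.3054010603492925
```

View pics/w28o.png

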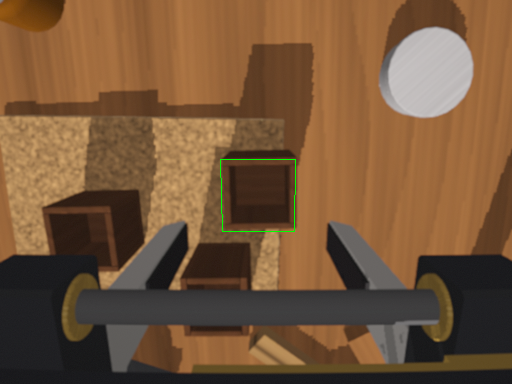

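>>> {"name": "step_arm", "arguments": {"delta_pos": [[-1,24,-1],[-1,26,0],[-1,26,0],[0,26,0],[0,18,0],[0,8,0],[0,0,0],[0,0,0],[0,0,0],[0,0,0]], "rot": [[0.014,-0.003,-0.006],[0,0,0],[0,0,0],[0,0,0],[0,0,0],[0,0,0],[0,0,0],[0,0,0],[0,0,0],[0,0,0]], "hand": [0.7,0.7,0.7,0.7,0.7,0.7,0.7,-1,-1,-1]}}

```text
time: 67.83
position: [0.6039, -0.2975, 0.0609]
tool_rot: [-1.55, -0.016, -1.598]
contact_force: [-1.1, 1.1, 0.8]
grip_width: 0.0635
```

>>> {"name": "step_arm", "arguments": {"delta_pos": [[0,0,0],[0,0,0],[0,-6,0],[0,-6,0],[0,0,-12],[0,0,-14],[0,0,-14],[0,0,-7],[0,0,0],[0,0,0]], "rot": [[0,0,0],[0,0,0],[0,0,0],[0,0,0],[0,0,0],[0,0,0],[0,0,0],[0,0,0],[0,0,0],[0,0,0]], "hand": [-1,-1,-1,-1,-1,-1,-1,-1,-1,-1]}}

```text
time: 68.67
position: [0.556, -0.2954, 0.0696]
tool_rot: [-1.553, -0.015, -1.598]
contact_force: [0.0, -0.7, -1.8]
grip_width: 0.0619
```

```bash
python3 - <<'E'
from h import *
st()
E
```

```text
t 68.67 q [-0.58  0.31  1.39 -0.    1.43 -0.55] p [ 0.556  -0.2954  0.0696] rot [-1.553 -0.015 -1.598] F [ 0.  -0.7 -1.8] w 0.0619
```

>>> {"name": "step_arm", "arguments": {"delta_pos": [[0,5,0],[0,3,0],[0,1,0],[0,0,0]], "rot": [[0,0,0],[0,0,0],[0,0,0],[0,0,0]], "hand": [-1,-1,-1,-1]}}

```text
time: 69.0
position: [0.5565, -0.2954, 0.0607]
tool_rot: [-1.553, -0.015, -1.597]
contact_force: [-1.8, 1.4, 0.2]
grip_width: 0.0616
```

>>> {"name": "step_arm", "arguments": {"delta_pos": [[0,1.5,0],[0,1,0],[0,0,0]], "rot": [[0,0,0],[0,0,0],[0,0,0]], "hand": [-1,-1,-1]}}

```text
time: 69.25
position: [0.5565, -0.2955, 0.0606]
tool_rot: [-1.552, -0.015, -1.597]
contact_force: [-2.1, 2.6, 9.2]
grip_width: 0.0622
```

Contact. Release and rise.

>>> {"name": "step_arm", "arguments": {"delta_pos": [[0,-1,0],[0,0,0],[0,0,0],[0,0,0],[0,-20,0],[0,-30,0],[0,-35,0],[0,-35,0],[0,-35,0],[0,-20,0]], "rot": [[0,0,0],[0,0,0],[0,0,0],[0,0,0],[0,0,0],[0,0,0],[0,0,0],[0,0,0],[0,0,0],[0,0,0]], "hand": [0.6,0.6,0.6,0.6,0.6,0.6,0.6,0.6,0.6,0.6]}}

```text
time: 70.08
position: [0.554, -0.2935, 0.2387]
tool_rot: [-1.548, -0.018, -1.598]
contact_force: [0.2, -0.8, -0.2]
grip_width: 0.0753
```

>>> {"name": "step_arm", "arguments": {"delta_pos": [[0,-10,-36],[0,-10,-36],[0,-10,-36],[0,0,-36],[0,0,-36],[0,0,-36],[0,0,0],[0,0,0]], "rot": [[0,0,0],[0,0,0],[0,0,0],[0,0,0],[0,0,0],[0,0,0],[0,0,0],[0,0,0]], "hand": [0.6,0.6,0.6,0.6,0.6,0.6,0.6,0.6]}}

```text
time: 70.75
position: [0.3358, -0.2868, 0.2604]
tool_rot: [-1.552, -0.016, -1.6]
contact_force: [0.9, -0.3, 0.3]
grip_width: 0.0748
```

```bash
python3 - <<'E'
from h import *
st()
f=grab('side','s29')
cv2.imwrite('pics/s29c.png',cv2.resize(f['pixels'][70:290,180:400,::-1],None,fx=2.7,fy=2.7,interpolation=cv2.INTER_CUBIC))
f=grab('top','t29')
cv2.imwrite('pics/t29c.png',cv2.resize(f['pixels'][100:280,130:400,::-1],None,fx=2.9,fy=2.9,interpolation=cv2.INTER_CUBIC))
E
```

```text
t 70.75 q [-0.84 -0.18  1.52  0.    1.78 -0.81] p [ 0.3358 -0.2868  0.2604] rot [-1.552 -0.016 -1.6  ] F [ 0.9 -0.3  0.3] w 0.0748
```

View pics/s29c.png

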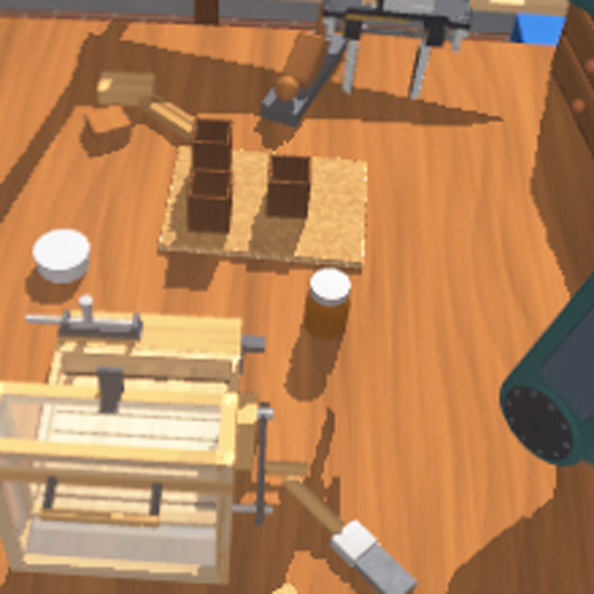

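View pics/t29c.png

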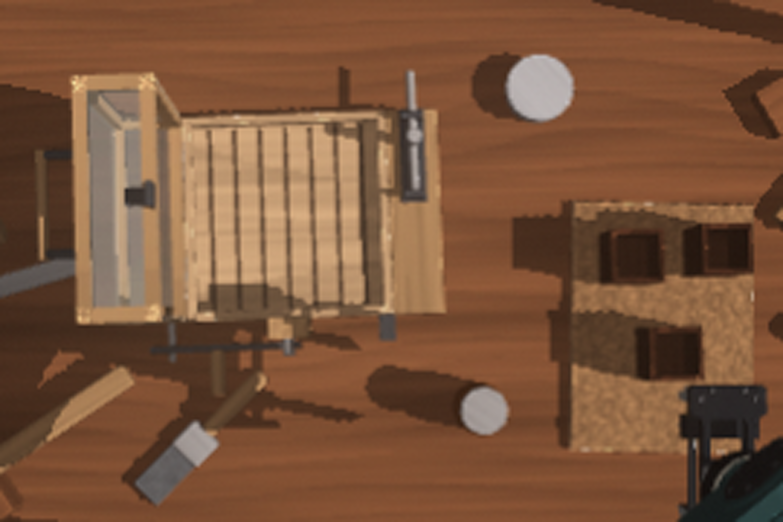

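```bash
python3 - <<'E'
from h import *
a=load('t8');b=load('t29')
p=lambda L:[onplane(b,x/2.9+130-.35,y/2.9+100-.35,z).round(3)[:2] for x,y,z in L]
print('F2',p([(613,232,.082),(663,231,.082),(664,280,.082)]))
f=load('s29');P=cloud(f)
print([P[int(v/2.7+70),int(u/2.7+180)].round(3) for u,v in [(263,430),(262,490),(262,515)]])
print(robot.sign_off())
E
```

```text
F2 [array([ 0.581, -0.261]), array([ 0.581, -0.318]), array([ 0.525, -0.318])]
[array([0.464, 0.145, 0.104]), array([0.461, 0.229, 0.114]), array([0.459, 0.26 , 0.117])]
the job is handed in; nothing more can be done
None
```

The job is done and handed in at about 71 s. I drew the bolt fully, lifted the hood upright and hooked the stay over its pin. Then I took out the three pots that were there (one tall, two squat) and stood them mouth up on the cork board. Each pot was laid on its side on the board and re-gripped to turn it over.

Last checks from the top and side pictures:
- **Box:** it is empty and the hood is upright. The stay slopes up to the pin at about the hooked angle.
- **Pots:** all three stand mouth up, each roughly 25 mm or more inside the board's edges.
- **Knocked pot:** one squat pot had been shifted about 40 mm towards the far side after I placed it, and it overhung the board's edge by about 10 mm. I lifted it back to near (0.555, -0.29) and looked again to confirm.
- **Other things:** the jar, tin and brush look unmoved in the top pictures. I did not check the mallet separately.

No check failed or disagreed beyond 2–3 mm differences between the cameras.

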